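Pack the lunch cube, heaviest lowest

ROBOT

A 6-joint arm with a two-finger parallel gripper is mounted at the origin on the work surface. World frame = base frame: x ahead of the robot, y to its left, z up, the work surface at z = 0. Lengths are in m, angles in rad, forces in N, time in s.
With the tool pointing down it reaches from about 0.375 to 0.9 m from the base axis. Payload 3.1 kg.
Tool frame: the origin (TCP) lies at the very end of the fingers, on their centre line; the grasp point (between the pads) lies 19 mm behind it; z points along the fingers, y is the direction in which the jaws open and shut (so a half turn about z gives the same grasp; the last joint's range is limited). The gripper opens to 85 mm and grips with 20 to 120 N. Pads are 22 mm wide; open, the fingers measure 114 mm over their backs; the gripper's body (76 mm by 85 mm) begins 54 mm behind the grasp point. The pads swing forward as they close: fully open they stand 13 mm farther back than shut.
Start: joints at [-1.464, 0.527, 1.433, -0, 1.181, -0.178], TCP at [0.176, -0.6, 0.2] pointing down, gripper open.
Joint ranges: [-3.08, 3.08], [-0.75, 2.2], [0.22, 2.44], [-1.43, 4.57], [0, 2.65], [-2.85, 2.85]. Speed limits (rad/s): [2.79, 2.79, 3.14, 3.14, 3.14, 3.14].

INTERFACE

Orientations are given as a unit quaternion [x, y, z, w].
In Python, from station import manip gives the robot as it stands. The module is installed in compiled form; this text tells all that it offers.
- The arm moves only by the tool send_rows, never from a script. Its argument "commands" is a list of rows, each an object with "delta_pos": the shift along the world's x, y, z in cm, a list of three; "yaw": the turn about the world's z in rad. A call has 1 to 10 rows; each row shifts and turns the pose as measured when the row begins; what a row does not reach is not made up. A row lasts 1/8 s, in which the tool goes at most 62.5 mm and 10.7 degrees, less where a joint would pass 70% of its speed; a pose out of reach is approached as far as the arm can. A call is refused whole if a number of a shift passes 6.25 or a number of a turn 0.188, either way. A call with a gripper value outside its range is refused whole. "grip" is the closure, from -1 (fully open) to 1 (shut), set as the call begins (left out, the last holds). The fingers move at their own pace and stop on an object; "force" is the grip in N (left out, the last holds). Time passes only in rows, so rows that do not move let the fingers close. It gives the time, the measured TCP pose, the force and the opening at its end, in the units of the state.
- manip.sense(): the state, without advancing time (a new reading comes with each control period).
- manip.snapshot(name): name is "scene" or "side" or "wrist"; returns the picture (400x640x3 uint8, blue, green, red); there is no depth.
- manip.get_calibration(name): a dict with "fx", "fy", "cx", "cy" (pixels), "world_to_cam" (4x4, takes a point from world to camera coordinates); the wrist camera has in their place "mount" (4x4, takes a point from camera to tool coordinates, whose origin is the TCP and whose axes are the flange's). Camera axes: x right, y down, z forward; pixel columns grow to the right and rows downward; lengths in m; the calibration is good to about 2 mm. A picture is of the moment at which its call begins: read the wrist's pose just before it. get_calibration takes no time and is no camera call.
- manip.sign_off(): hands the job in, once; it reports no verdict.
The state is a dict: "t": time; "q": joint angles; "qd": joint speeds; "tau": joint torques, N m; "tcp_pos": TCP position; "tool_rot": TCP orientation; "force": force on the tool from outside, world axes, zero at the start; "ft_torque": the same for the moment, N m; "finger_gap": opening from 0.0 (shut) to 1.0 (fully open).
Only numpy, scipy, OpenCV 4.12 (cv2) and the standard library are available. Lean on these libraries where they do the work, as an engineer would, in place of code of your own. Each camera call takes 0.05 s, during which the arm holds its last target. There are 200 camera calls.

TASK

Pack the lunch cube with the heaviest thing lowest: slide the lidded stoneware crock along the counter, without lifting it, through the cube's open side until it is wholly inside, then lay the flat steel tin on the middle of its lid, and last stand two of the four light condiment pots from the carousel upright side by side on the tin. Leave the other two pots standing on the carousel and do not disturb the mug, honey jar, teaspoon, scoop, pepper mill or bowl.

Things in the scene. Friction and masses are not known exactly. Their poses are not given: they have to be found in the camera images.
- lunch_cube: fixed navy box with silver-grey lining, 200 (x) x 190 (y) x 100 mm high, no top and no wall on its own +y side. Walls, 15 mm thick: x = -100..-85 and 85..100 (y -95..95), and y = -95..-80. Floor, and a flap lying before the open side, are films level with the counter: no sill. The cube's lid lies elsewhere, not needed. Origin: on the counter, centre of the outer outline; z up.
- crock: round, plain stoneware crock with a flat wooden lid, 130 dia x 44 mm high (lid 124 dia, its flat top at 44 mm), about 0.8 kg, too wide to grip: it slides on the counter when pushed (about 4 to 11 N). Near-upright side wall from 6 to 36 mm height. Origin: centre of its underside; z is its axis.
- tin: flat closed steel tin, 130 (its x) x 64 (its y) x 22 mm high, about 0.25 kg, flat on top. Lies on the counter. Origin: centre of its underside.
- pot1: one of four alike light clear plastic condiment pots (40 g, empty) with a white ribbed twist cap, 60 dia x 50 mm high, standing on the carousel tray, its centre about 70 mm from the carousel's axis. Origin: centre of its underside.
- pot2: one of four alike light clear plastic condiment pots (40 g, empty) with a white ribbed twist cap, 60 dia x 50 mm high, standing on the carousel tray, its centre about 70 mm from the carousel's axis. Origin: centre of its underside.
- pot3: one of four alike light clear plastic condiment pots (40 g, empty) with a white ribbed twist cap, 60 dia x 50 mm high, standing on the carousel tray, its centre about 70 mm from the carousel's axis. Origin: centre of its underside.
- pot4: one of four alike light clear plastic condiment pots (40 g, empty) with a white ribbed twist cap, 60 dia x 50 mm high, standing on the carousel tray, its centre about 70 mm from the carousel's axis. Origin: centre of its underside.
- carousel: low carousel caddy, round wooden tray 216 mm dia whose top is 30 mm above the counter, turning stiffly on its upright axis; a thin steel post with a ball (22 mm dia, up to 82 mm above the counter) stands at the centre. Four pots stand on it a quarter turn apart. Origin: on its axis, at counter height.
- mug: bystander, leave it alone: white ceramic mug, 80 dia x 80 mm, with a handle on its own +y side; it stands on one side of the way into the lunch cube. Origin: centre of its underside.
- honey_jar: bystander, leave it alone: amber glass jar with steel cap, 64 dia x 75 mm high; it stands on one side of the way into the lunch cube. Origin: centre of its underside.
- teaspoon: bystander, leave it alone: stainless teaspoon, 140 mm long, lying flat. Origin: centre of its underside.
- scoop: bystander, leave it alone: orange plastic scoop, about 150 mm long. Origin: centre of its underside.
- pepper_mill: bystander, leave it alone: turned dark-wood pepper mill, 56 dia x 150 mm. Origin: centre of its underside.
- bowl: bystander, leave it alone: small white bowl, 110 dia x 45 mm. Origin: centre of its underside.
Things that resemble listed ones, but are neither listed nor needed, are in the scene too. What is shaped like the pot3 but black or purple is not meant.

How it is judged:
By the outcome, as a careful person would: the job done as asked, in the order asked, and still so for the second after the job is handed in, with the robot touching nothing.
It also fails if it takes over 72 s, if anything falls off the work surface, if the arm or the gripper's body presses on something with over 40 N, if the wrist force passes 120 N, or if a joint passes its speed limit or range.

## Working session

There is one attempt and no reset: what is moved stays moved. The work goes in short steps, Python scripts to look and compute and a tool call to move; the robot and the scene stay as the last step left them, time stands still between calls to the robot, and variables do not carry over. Pictures are saved under pics/ and viewed, about 8 in all and at most 12, crops included, and the job is handed in when it is done.

Besides the shell and the picture viewer there is one more tool, called after ">>>" as name([rows], argument=value, ...), one row to a line, values as JSON. send_rows: Moves the arm, as the interface text tells. Its arguments: {"type":"object","properties":{"commands":{"type":"array","items":{"type":"object","properties":{"delta_pos":{"type":"array","items":{"type":"number"}},"yaw":{"type":"number"}}}},"grip":{"type":"number"},"force":{"type":"number"}},"required":["commands"]}

```bash
mkdir -p pics
cat > h.py <<'E'
import numpy as np, cv2
from station import manip
def ray(name,u,v,z,cal=None):
    c=cal or manip.get_calibration(name)
    if name=='wrist':
        raise SystemExit
    T=np.linalg.inv(np.array(c['world_to_cam']))
    d=T[:3,:3]@np.array([(u-c['cx'])/c['fx'],(v-c['cy'])/c['fy'],1]); o=T[:3,3]
    return o+d*(z-o[2])/d[2]
def proj(name,p):
    c=manip.get_calibration(name); q=np.array(c['world_to_cam'])@np.append(p,1)
    return c['fx']*q[0]/q[2]+c['cx'], c['fy']*q[1]/q[2]+c['cy']
E
python3 - <<'E'
from h import *
for n in('scene','side'):
    im=manip.snapshot(n); cv2.imwrite(f'pics/{n}0.png',im)
    c=manip.get_calibration(n); print(n,c['fx'],c['fy'],c['cx'],c['cy']); print(np.round(np.linalg.inv(np.array(c['world_to_cam'])),3))
c=manip.get_calibration('wrist');print(c)
print(manip.sense())
E
```

```text
scene 515.6183679062765 515.6183679062765 319.29116456279957 194.60357472344242
[[ 0.53   0.535 -0.658  1.542]
 [ 0.848 -0.323  0.42  -0.486]
 [ 0.013 -0.78  -0.625  0.979]
 [ 0.     0.     0.     1.   ]]
side 380.6327283434349 380.6327283434349 316.98884228208664 207.0262922287921
[[-0.858 -0.277  0.433  0.118]
 [-0.514  0.434 -0.74   0.863]
 [ 0.018 -0.857 -0.514  0.557]
 [ 0.     0.     0.     1.   ]]
{'fx': 287.01190511892344, 'fy': 287.01190511892344, 'cx': 321.1841332704132, 'cy': 200.18868942925533, 'mount': array([[-5.51966590e-04, -9.57304408e-01, -2.89081244e-01,
         7.49075351e-02],
       [ 9.99999578e-01, -7.40654742e-04,  5.43327163e-04,
        -4.35139460e-04],
       [-7.34238883e-04, -2.89080822e-01,  9.57304413e-01,
        -1.74888999e-01],
       [ 0.00000000e+00,  0.00000000e+00,  0.00000000e+00,
         1.00000000e+00]])}
{'t': 0.1, 'q': array([-1.46450004e+00,  5.28383862e-01,  1.43379404e+00, -1.51976162e-05,
        1.18138128e+00, -1.78495760e-01]), 'qd': array([-0.00042283, -0.00108826, -0.00181177,  0.00037913,  0.00156104,
        0.00149763]), 'tau': array([-7.66479479e-05, -4.43304563e+01, -1.78586519e+01, -2.00103641e-04,
        3.87495689e-03, -2.27705607e-05]), 'tcp_pos': array([ 0.1755485 , -0.59910038,  0.19921865]), 'tool_rot': array([ 9.89877917e-01,  1.41918087e-01,  2.84653088e-05, -9.82874898e-04]), 'force': array([0.70751633, 0.32712361, 0.05718358]), 'ft_torque': array([ 0.04983158, -0.03336346,  0.03611968]), 'finger_gap': 1.0003535267103123}
```

View pics/scene0.png

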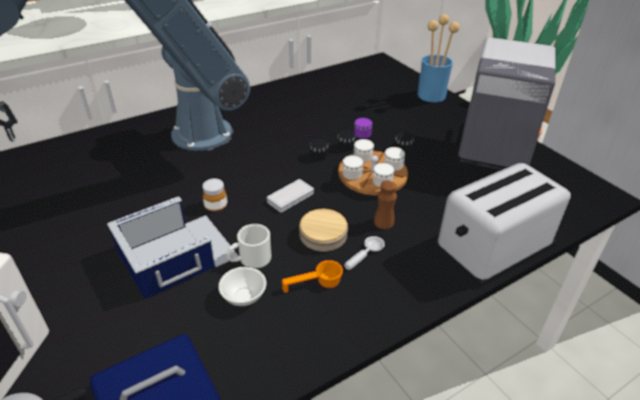

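View pics/side0.png

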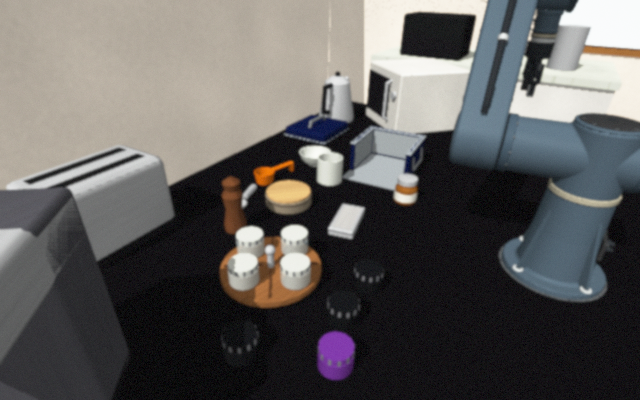

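The scene view shows the cube at about (170,245), mug (254,245), honey jar (214,193), tin (291,195), crock (324,230) and carousel (373,170). The black and purple lookalikes are at (320,146), (345,137), (404,138) and (363,128). The side view shows the same things. Next I'll view enlarged crops and run colour masks.

Run:
```python
from h import *
a=cv2.imread('pics/scene0.png'); cv2.imwrite('pics/crop_s.png',cv2.resize(a[125:315,100:420],None,fx=2.5,fy=2.5,interpolation=cv2.INTER_CUBIC))
b=cv2.imread('pics/side0.png'); cv2.imwrite('pics/crop_d.png',cv2.resize(b[120:320,200:450],None,fx=3,fy=3,interpolation=cv2.INTER_CUBIC))
def blobs(n,im,m,z,amin):
    k,l,s,c=cv2.connectedComponentsWithStats(m.astype(np.uint8))
    for i in range(1,k):
        if s[i,4]>amin: print(n,s[i],c[i].round(1),ray(n,*c[i],z).round(4))
for n,im in(('scene',a),('side',b)):
    h=cv2.cvtColor(im,cv2.COLOR_BGR2HSV); H,S,V=cv2.split(h)
    print('wood');blobs(n,im,(H>10)&(H<25)&(S>60)&(S<200)&(V>130),.044,150)
    print('white z=.08');blobs(n,im,(S<40)&(V>150),.08,80)
    print('tin z=.022');blobs(n,im,(S<40)&(V>150),.022,80)
```

```text
wood
scene [428  14  21  16 159] [437.8  21.8] [-0.3125  1.3905  0.044 ]
scene [346 161  35  31 457] [364.2 179.3] [0.5655 0.2986 0.044 ]
scene [383 174  24  15 216] [395.2 181.8] [0.6237 0.3711 0.044 ]
scene [204 190  22  13 154] [214.9 196.9] [ 0.4119 -0.1193  0.044 ]
scene [ 300  209   48   34 1295] [323.2 225.2] [0.6757 0.082  0.044 ]
white z=.08
scene [    0     0   177   150 19115] [79.4 67.7] [-0.5802 -0.2697  0.08  ]
scene [  194     0   368   101 19967] [368.7  34. ] [-0.2848  0.9362  0.08  ]
scene [558   0  19  33 199] [565.9  13.3] [-0.0035  1.9657  0.08  ]
scene [433  24   8  31 128] [436.5  39.2] [-0.0809  1.1652  0.08  ]
scene [548  53  24  58 367] [558.5  83.6] [0.4913 1.275  0.08  ]
scene [538 122  11  21 103] [543.4 131.8] [0.6977 0.9343 0.08  ]
scene [343 139  35  39 691] [358.6 157.7] [0.5045 0.3185 0.08  ]
scene [372 147  32  39 647] [388.  164.7] [0.5807 0.3729 0.08  ]
scene [ 450  163  120   71 3813] [509.6 199.6] [0.8878 0.5599 0.08  ]
scene [203 179  20  15 228] [213.1 185.4] [ 0.4047 -0.1172  0.08  ]
scene [268 180  45  28 651] [289.9 193.2] [0.5481 0.0519 0.
[... 3680 characters left out ...]
3] [-0.1005 -2.8036  0.022 ]
side [ 300  146   43   40 1002] [323.5 163. ] [ 0.6976 -0.1671  0.022 ]
side [ 350  155   68   35 1395] [383.8 172.8] [ 0.4958 -0.2081  0.022 ]
side [242 185  13  21  91] [246.9 194. ] [0.7747 0.1399 0.022 ]
side [556 188  65  15  83] [587.3 197.6] [-0.0714 -0.3787  0.022 ]
side [394 191  22  12 148] [404.  197.8] [ 0.3833 -0.0852  0.022 ]
side [328 204  36  34 759] [345.5 220.5] [0.4705 0.1117 0.022 ]
side [ 280  225   30   64 1412] [293.2 256.1] [0.5024 0.3061 0.022 ]
side [ 229  226   34   64 1312] [244.5 256.2] [0.5942 0.3643 0.022 ]
side [  0 228  26  35 514] [  9.1 240.3] [1.0939 0.6091 0.022 ]
side [265 245  10  18 102] [269.1 252. ] [0.557  0.3229 0.022 ]
```

View pics/crop_s.png

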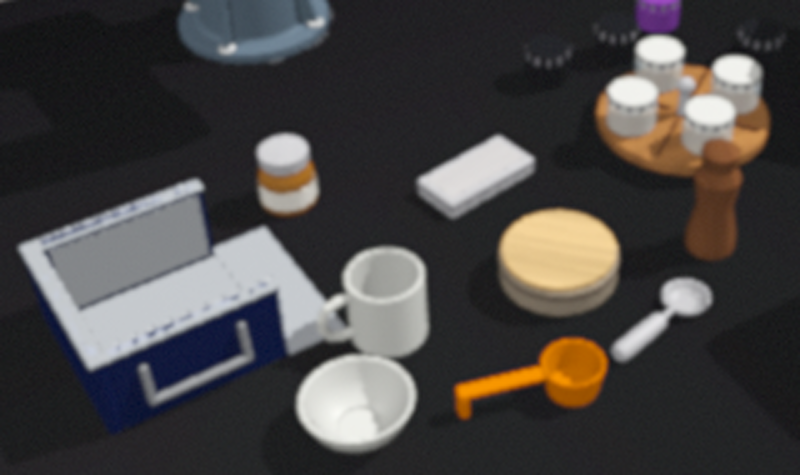

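View pics/crop_d.png

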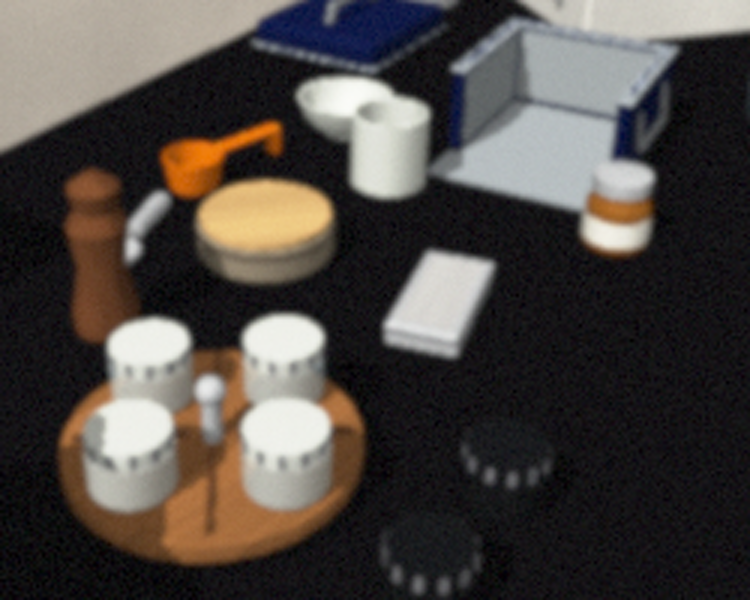

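The crops confirm which things are meant. The four white-capped pots stand on the wooden tray at scene (364,145), (395,153), (353,162) and (384,169). The black and purple lookalikes stand on the counter outside it. The tin is the flat silver slab, and the crock is the round one with the wooden lid. Now I'll cast rays from both views.

Run:
```python
from h import *
S=lambda u,v,z: ray('scene',u/2.5+100,v/2.5+125,z)[:2].round(3)
D=lambda u,v,z: ray('side',u/3+200,v/3+120,z)[:2].round(3)
def show(n,z,s,d):
    print(n,'scene',*[S(*p,z) for p in s],'| side',*[D(*p,z) for p in d])
show('cube',.1,[(20,243),(90,360),(200,185),(278,292)],[(680,47),(518,20),(617,100),(455,68)])
show('flap',0,[(338,320)],[(432,172)])
show('pots',.08,[(660,49),(632,92),(738,69),(710,110)],[(287,425),(284,338),(130,425),(150,338)])
show('ball',.071,[(686,86)],[(210,392)])
show('tin',.022,[(418,182),(498,136),(535,162),(453,207)],[(496,262),(460,347),(384,333),(428,250)])
show('crock',.044,[(560,249)],[(265,213)])
show('mug',.08,[(386,273)],[(390,112)]); show('mughandle',.04,[(325,318)],[])
show('honey',.075,[(284,148)],[(624,175)])
show('mill',.15,[(720,150)],[(93,178)])
show('spoon',.0,[(620,355),(690,295)],[(155,205)])
show('scoop',.03,[(572,350),(460,400)],[(190,150),(270,130)])
show('bowl',.045,[(357,392)],[(345,93)])
```

```text
cube scene [ 0.435 -0.413] [ 0.631 -0.4  ] [ 0.44  -0.225] [ 0.637 -0.218] | side [ 0.429 -0.408] [ 0.623 -0.389] [ 0.437 -0.218] [ 0.616 -0.205]
flap scene [ 0.607 -0.15 ] | side [ 0.608 -0.148]
pots scene [0.454 0.376] [0.513 0.291] [0.541 0.433] [0.592 0.349] | side [0.447 0.378] [0.504 0.297] [0.533 0.433] [0.586 0.349]
ball scene [0.527 0.363] | side [0.518 0.368]
tin scene [0.469 0.019] [0.439 0.145] [0.507 0.157] [0.53  0.032] | side [0.455 0.023] [0.423 0.162] [0.485 0.178] [0.517 0.038]
crock scene [0.675 0.085] | side [0.662 0.093]
mug scene [ 0.647 -0.107] | side [ 0.639 -0.103]
mughandle scene [ 0.635 -0.174] | side
honey scene [ 0.394 -0.112] | side [ 0.386 -0.106]
mill scene [0.729 0.249] | side [0.694 0.278]
spoon scene [0.804 0.078] [0.77  0.193] | side [0.813 0.074]
scoop scene [0.796 0.023] [ 0.795 -0.105] | side [0.823 0.   ] [ 0.781 -0.088]
bowl scene [ 0.747 -0.19 ] | side [ 0.748 -0.193]
```

Estimates:
- The cube is at about (0.532,-0.31) with yaw near 0.
- The crock is at (0.668,0.089).
- The gap between mug and honey jar is about x 0.42 to 0.60.
- The passage between tin corner and mug is tight, about 143 mm.

I'll go above and take one wrist look.

>>> send_rows([
  {"delta_pos":[3.3,5.1,1.2],"yaw":0.13},
  {"delta_pos":[3.3,5.1,1.2],"yaw":0.13},
  {"delta_pos":[3.3,5.1,1.2],"yaw":0.13},
  {"delta_pos":[3.3,5.1,1.2],"yaw":0.13},
  {"delta_pos":[3.3,5.1,1.2],"yaw":0.13},
  {"delta_pos":[3.3,5.1,1.2],"yaw":0.13},
  {"delta_pos":[3.3,5.1,1.2],"yaw":0.13},
  {"delta_pos":[3.3,5.1,1.2],"yaw":0.13},
  {"delta_pos":[3.3,5.1,1.2],"yaw":0.13},
  {"delta_pos":[3.3,5.1,1.2],"yaw":0.13},
], grip=-1)

```text
t: 1.35
tcp_pos: [0.504, -0.0829, 0.316]
tool_rot: [0.69, 0.724, -0.001, -0.003]
force: [0.6, -0.8, -1.1]
finger_gap: 1.002
```

>>> send_rows([
  {"delta_pos":[3.5,3.5,0],"yaw":-0.048},
  {"delta_pos":[2.5,2.5,0],"yaw":0},
  {"delta_pos":[0,0,0],"yaw":0},
])

```text
t: 1.72
tcp_pos: [0.5668, -0.0164, 0.316]
tool_rot: [0.705, 0.709, -0.001, -0.003]
force: [-0.2, -0.8, -0.3]
finger_gap: 0.999
```

```bash
cat >> h.py <<'E'
from scipy.spatial.transform import Rotation as R
def shoot(fn):
    s=manip.sense(); im=manip.snapshot('wrist'); cv2.imwrite(f'pics/{fn}.png',im)
    T=np.eye(4); T[:3,:3]=R.from_quat(s['tool_rot']).as_matrix(); T[:3,3]=s['tcp_pos']
    np.save(f'pics/{fn}.npy',T@np.array(manip.get_calibration('wrist')['mount']))
    print(s['t'],s['tcp_pos'].round(4),s['tool_rot'].round(4)); return im
def wray(fn,u,v,z):
    T=np.load(f'pics/{fn}.npy'); c=manip.get_calibration('wrist')
    d=T[:3,:3]@np.array([(u-c['cx'])/c['fx'],(v-c['cy'])/c['fy'],1]); o=T[:3,3]
    return (o+d*(z-o[2])/d[2])[:2].round(4)
E
python3 - <<'E'
from h import *
im=shoot('w1'); cv2.imwrite('pics/w1b.png',cv2.resize(im,(800,500),interpolation=cv2.INTER_CUBIC))
E
```

```text
1.725 [ 0.5668 -0.0164  0.316 ] [ 0.7051  0.7091 -0.0008 -0.0029]
```

View pics/w1b.png

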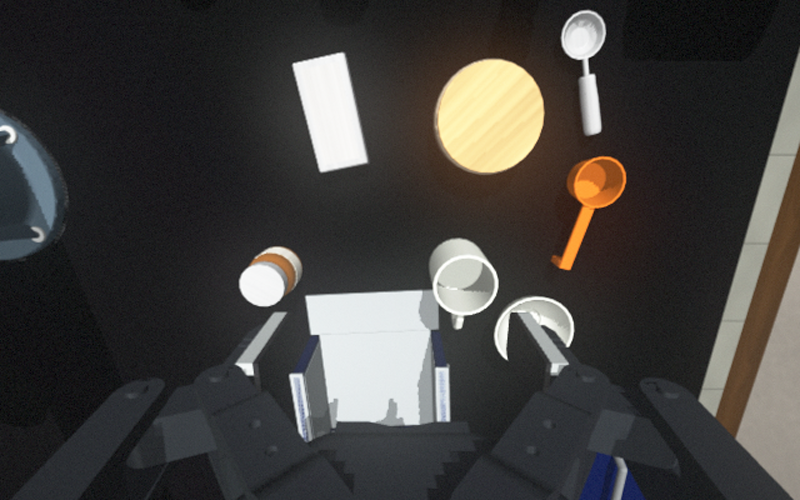

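The wrist view shows the crock lid at about (490,116) in the enlarged picture, the tin at (330,112), the mug rim at (464,285), the honey jar cap at (264,285) and the open cube below. The spoon is at (585,80) and the scoop at (595,180).

Run:
```python
from h import *
im=cv2.imread('pics/w1.png'); H,S,V=cv2.split(cv2.cvtColor(im,cv2.COLOR_BGR2HSV))
m=((H>8)&(H<28)&(S>50)&(V>150)).astype(np.uint8); m[:,440:]=0; m[150:]=0
c=max(cv2.findContours(m,0,2)[0],key=cv2.contourArea); (x,y),r=cv2.minEnclosingCircle(c)
P=np.array([wray('w1',*p[0],.044) for p in c]); (a,b),rr=cv2.minEnclosingCircle((P*1000).astype(np.float32)); print('crock',a,b,rr,'mean hull',P.min(0),P.max(0))
g=((S<50)&(V>140)).astype(np.uint8); g[:, :230]=0; g[:,300:]=0; g[145:]=0
c=max(cv2.findContours(g,0,2)[0],key=cv2.contourArea); P=np.array([wray('w1',*p[0],.022) for p in c])*1000
print('tin',cv2.minAreaRect(P.astype(np.float32)))
W=lambda u,v,z: wray('w1',u/1.25,v/1.25,z)
print('tin corners',[W(*p,.022) for p in[(292,64),(343,53),(368,163),(321,172)]])
print('mug',W(464,285,.08),'base?',W(458,327,.03),'honey',W(263,285,.075))
print('flap',W(305,297,0),W(437,290,0),'floor front',W(312,335,0),W(438,330,0),'floor back',W(330,427,0),W(436,422,0))
print('spoon',W(585,10,.01),W(562,36,.01),W(583,134,.005),'scoop',W(567,185,.04),W(552,262,.03))
print('rim',[W(*p,.1) for p in[(291,376),(305,372),(435,365),(450,365)]])
```

```text
crock 668.098876953125 85.9250717163086 63.76482009887695 mean hull [0.6049 0.0234] [0.7315 0.1484]
tin ((479.0577392578125, 90.68327331542969), (64.09248352050781, 129.4764404296875), 11.378135681152344)
tin corners [array([0.4359, 0.1463]), array([0.4968, 0.1582]), array([0.5234, 0.0327]), array([0.4628, 0.0212])]
mug [ 0.644  -0.1097] base? [ 0.6482 -0.1947] honey [ 0.394  -0.1135]
flap [ 0.4232 -0.1631] [ 0.6193 -0.1504] floor front [ 0.4294 -0.2266] [ 0.623  -0.2164] floor back [ 0.4482 -0.3999] [ 0.6256 -0.3878]
spoon [0.7786 0.2067] [0.7554 0.1798] [0.7992 0.0696] scoop [0.7718 0.0084] [ 0.7702 -0.0957]
rim [array([ 0.4271, -0.2277]), array([ 0.4454, -0.2216]), array([ 0.6099, -0.2099]), array([ 0.6287, -0.2097])]
```

The cube centre is at about (0.5325,-0.313) with yaw of about 0.06, and the crock is at (0.668,0.086). The tin's near corner is at (0.523,0.033) and the mug at (0.644,-0.110).

The plan is to push the crock with the half-open fingers as a two-point cradle. It goes along (-0.669,-0.743) for about 19 cm, clearing tin and mug by 7–8 mm, then bends into the cube.

>>> send_rows([
  {"delta_pos":[3.2,3.3,-2.8],"yaw":-0.148},
  {"delta_pos":[3.2,3.3,-2.8],"yaw":-0.148},
  {"delta_pos":[3.2,3.3,-2.8],"yaw":-0.148},
  {"delta_pos":[3.2,3.3,-2.8],"yaw":-0.148},
  {"delta_pos":[3.1,3.3,-2.8],"yaw":-0.148},
  {"delta_pos":[0,0,0],"yaw":0},
], grip=-0.4)

```text
t: 2.52
tcp_pos: [0.7245, 0.1428, 0.1698]
tool_rot: [0.921, 0.389, -0.005, -0.002]
force: [-0.8, -0.9, -0.1]
finger_gap: 0.701
```

>>> send_rows([
  {"delta_pos":[0.2,0.8,-4],"yaw":0.04},
  {"delta_pos":[0,0,-4.5],"yaw":0},
  {"delta_pos":[0,0,-4.3],"yaw":0},
  {"delta_pos":[0,0,-2],"yaw":0},
  {"delta_pos":[0,0,0],"yaw":0},
])

```text
t: 3.15
tcp_pos: [0.7261, 0.1415, 0.024]
tool_rot: [0.913, 0.407, -0.004, 0.0]
force: [-0.1, -0.2, 0.6]
finger_gap: 0.697
```

>>> send_rows([
  {"delta_pos":[-0.45,0.4,-1.1],"yaw":0},
  {"delta_pos":[-0.67,-0.74,0],"yaw":0},
  {"delta_pos":[-1.34,-1.49,0],"yaw":0},
  {"delta_pos":[-1.34,-1.49,0],"yaw":0},
  {"delta_pos":[-1.34,-1.49,0],"yaw":0},
  {"delta_pos":[-1.34,-1.49,0],"yaw":0},
])

```text
t: 3.9
tcp_pos: [0.6649, 0.0762, 0.0227]
tool_rot: [0.913, 0.409, 0.003, 0.004]
force: [-0.5, -0.3, 0.0]
finger_gap: 0.7
```

```bash
cat >> h.py <<'E'
def crock():
    for n in('scene','side'):
        im=manip.snapshot(n); H,S,V=cv2.split(cv2.cvtColor(im,cv2.COLOR_BGR2HSV))
        m=((H>10)&(H<25)&(S>60)&(S<200)&(V>130)).astype(np.uint8)
        best=[]
        for c in cv2.findContours(m,0,2)[0]:
            (u,v),r=cv2.minEnclosingCircle(c); p=ray(n,u,v,.044)
            if cv2.contourArea(c)>250 and .4<p[0]<.75 and -.4<p[1]<.2:
                u,v=cv2.fitEllipse(cv2.convexHull(c))[0]; best.append((cv2.contourArea(c),ray(n,u,v,.044)[:2].round(4)))
        print(n,best)
E
python3 - <<'E'
from h import *
crock(); im=shoot('w2'); cv2.imwrite('pics/sc2.png',manip.snapshot('scene'))
m=cv2.cvtColor(im,cv2.COLOR_BGR2HSV);H,S,V=cv2.split(m)
k=((H>8)&(H<28)&(S>50)&(V>150)).astype(np.uint8)
for c in cv2.findContours(k,0,2)[0]:
    if cv2.contourArea(c)>800:
        P=np.array([wray('w2',*p[0],.044) for p in c]); print(cv2.boundingRect(c),P.min(0),P.max(0))
a=cv2.imread('pics/sc2.png')
cv2.imwrite('pics/v2.png',np.hstack([im,cv2.resize(a[110:310,120:440],(640,400))])[:,::1]) 
cv2.imwrite('pics/v2.png',cv2.resize(cv2.imread('pics/v2.png'),(800,250)))
E
```

```text
scene [(1046.0, array([0.6762, 0.0822]))]
side [(792.5, array([0.6601, 0.1016]))]
4.0 [0.6637 0.0754 0.0225] [0.913  0.4078 0.0023 0.0039]
(208, 109, 217, 209) [0.6097 0.0243] [0.7336 0.1502]
(518, 94, 122, 218) [ 0.7751 -0.0901] [0.8384 0.058 ]
```

View pics/v2.png

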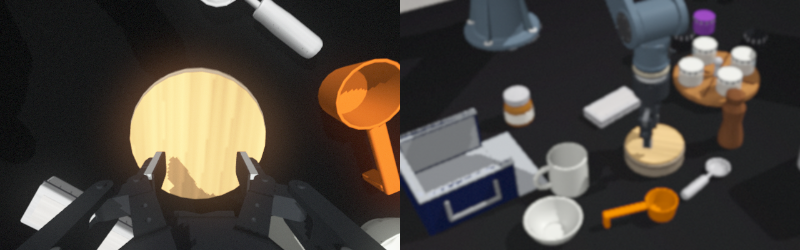

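The crock has not moved: the lid is still at (0.67,0.087), and the fingertips at wrist (250,248) and (389,248) appear over the lid although the TCP reads z=0.0225. I'll check this with an enlarged composite.

Run:
```python
from h import *
s=manip.sense(); print(s['force'],s['q'].round(3),s['tau'].round(2))
w=cv2.imread('pics/w2.png')[180:340,200:440]; a=cv2.imread('pics/sc2.png')[190:250,290:380]; d=manip.snapshot('side'); cv2.imwrite('pics/sd2.png',d); d=d[150:220,250:355]
f=lambda x,w_,h_:cv2.resize(x,(w_,h_),interpolation=cv2.INTER_CUBIC)
cv2.imwrite('pics/v3.png',np.vstack([f(w,780,300)[:, :], np.hstack([f(a,390,260),f(d,390,260)])]))
```

```text
[-0.17333783  0.97663596  0.01950491] [-0.049  0.801  1.442 -0.005  0.889  0.684] [-4.500e-01 -5.085e+01 -1.274e+01 -4.000e-02  2.000e-02 -1.000e-02]
```

View pics/v3.png

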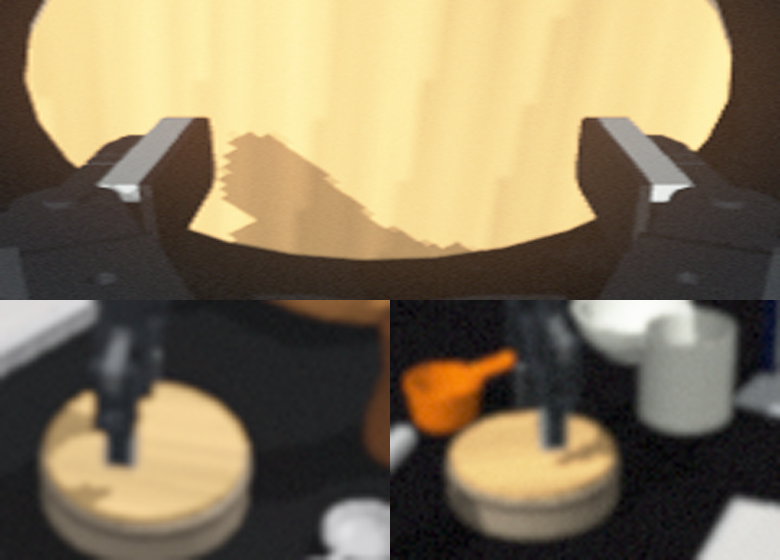

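>>> send_rows([
  {"delta_pos":[0,0,4],"yaw":0},
  {"delta_pos":[3.3,3.9,0],"yaw":0},
  {"delta_pos":[3.3,3.9,0],"yaw":0},
  {"delta_pos":[0,0,0],"yaw":0},
  {"delta_pos":[0,0,-3.5],"yaw":0},
  {"delta_pos":[0,0,-1],"yaw":0},
])

```text
t: 4.9
tcp_pos: [0.7374, 0.1616, 0.0204]
tool_rot: [0.912, 0.41, 0.007, 0.005]
force: [-0.4, 0.1, 1.0]
finger_gap: 0.7
```

>>> send_rows([
  {"delta_pos":[0,0,-1],"yaw":0},
  {"delta_pos":[0,0,0],"yaw":0},
])

```text
t: 5.15
tcp_pos: [0.737, 0.161, 0.0098]
tool_rot: [0.912, 0.41, 0.007, 0.005]
force: [0.3, -0.2, 0.2]
finger_gap: 0.7
```

>>> send_rows([
  {"delta_pos":[0,0,-0.4],"yaw":0},
  {"delta_pos":[0,0,0],"yaw":0},
])

```text
t: 5.4
tcp_pos: [0.7381, 0.1605, 0.0072]
tool_rot: [0.912, 0.41, 0.008, 0.006]
force: [0.2, -0.3, -0.4]
finger_gap: 0.696
```

Run:
```python
from h import *
print(manip.sense()['force'].round(2))
im=shoot('w3'); a=manip.snapshot('scene'); d=manip.snapshot('side')
f=lambda x,w_,h_:cv2.resize(x,(w_,h_),interpolation=cv2.INTER_CUBIC)
cv2.imwrite('pics/v4.png',np.vstack([f(im[100:300,120:520],800,300), np.hstack([f(a[170:250,300:410],400,290),f(d[140:220,210:320],400,290)])]))
```

```text
[ 0.15 -0.32 -0.37]
5.4 [0.7381 0.1605 0.0072] [0.912  0.41   0.008  0.0057]
```

View pics/v4.png

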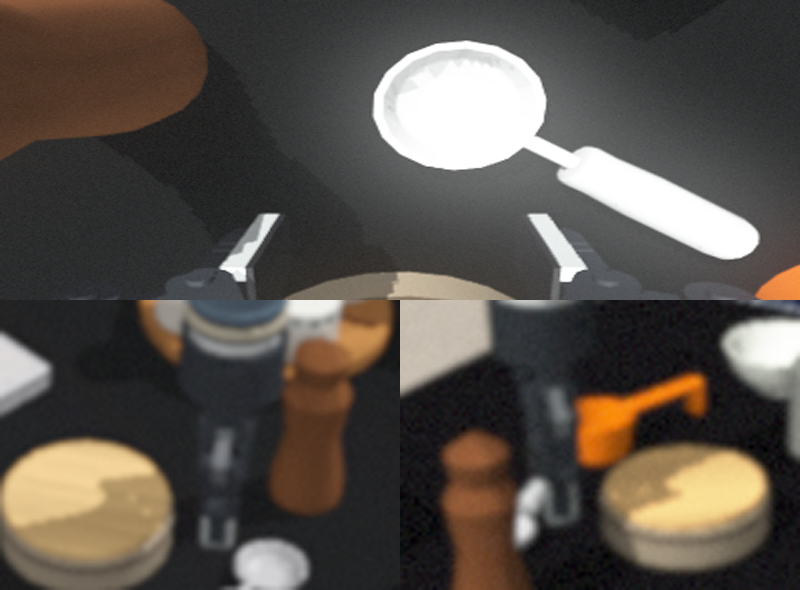

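Run:
```python
from h import *
print([ (z,ray('scene',360,237.6,z)[:2].round(3),ray('side',254.8,200.7,z)[:2].round(3)) for z in(0,.01,.02,.03,.04)])
for z in(0,.01,.02,.03,.04):print(z,proj('scene',[.738,.1605,z]),proj('side',[.738,.1605,z]))
print(manip.sense()['force'])
```

```text
[(0, array([0.73 , 0.168]), array([0.757, 0.129])), (0.01, array([0.739, 0.162]), array([0.745, 0.142])), (0.02, array([0.747, 0.155]), array([0.734, 0.155])), (0.03, array([0.755, 0.148]), array([0.722, 0.168])), (0.04, array([0.764, 0.142]), array([0.711, 0.181]))]
0 (np.float64(359.24927120253676), np.float64(240.2627858389609)) (np.float64(252.8562869950104), np.float64(207.23537629805023))
0.01 (np.float64(359.47384079519827), np.float64(237.6048898914664)) (np.float64(252.61137357796258), np.float64(204.1867291645588))
0.02 (np.float64(359.70041569899524), np.float64(234.92326006140416)) (np.float64(252.36409410243883), np.float64(201.10862967407843))
0.03 (np.float64(359.929022894255), np.float64(232.2175770228066)) (np.float64(252.1144141150042), np.float64(198.00064895518574))
0.04 (np.float64(360.1596898474919), np.float64(229.48751569543228)) (np.float64(251.86229849003468), np.float64(194.8623497691441))
[ 0.56351747 -0.62064208 -0.49395039]
```

>>> send_rows([
  {"delta_pos":[0,0,-0.5],"yaw":0},
  {"delta_pos":[0,0,-0.5],"yaw":0},
  {"delta_pos":[-1.34,-1.49,0],"yaw":0},
  {"delta_pos":[-1.34,-1.49,0],"yaw":0},
  {"delta_pos":[-1.1,-1.22,0],"yaw":0},
])

```text
t: 6.18
tcp_pos: [0.7042, 0.1217, -0.0024]
tool_rot: [0.912, 0.41, 0.014, 0.006]
force: [3.4, 3.6, -0.4]
finger_gap: 0.699
```

Run:
```python
from h import *
print(manip.sense()['force'].round(1),manip.sense()['tcp_pos'].round(4)); crock()
```

```text
[ 3.4  3.6 -0.4] [ 0.7042  0.1217 -0.0024]
scene [(1121.0, array([0.6655, 0.0677]))]
side [(742.0, array([0.641, 0.088]))]
```

>>> send_rows([
  {"delta_pos":[-1.55,-1.67,0],"yaw":0},
  {"delta_pos":[-1.55,-1.67,0],"yaw":0},
  {"delta_pos":[-1.55,-1.67,0],"yaw":0},
  {"delta_pos":[-1.55,-1.67,0],"yaw":0},
  {"delta_pos":[-1.55,-1.67,0],"yaw":0},
])

```text
t: 6.9
tcp_pos: [0.6359, 0.0424, -0.0012]
tool_rot: [0.912, 0.409, 0.025, 0.007]
force: [3.1, 3.2, -1.2]
finger_gap: 0.702
```

```bash
cat >> h.py <<'E'
def wlid(fn):
    im=shoot(fn); H,S,V=cv2.split(cv2.cvtColor(im,cv2.COLOR_BGR2HSV))
    k=((H>8)&(H<30)&(S>40)&(V>110)).astype(np.uint8)
    for c in cv2.findContours(k,0,2)[0]:
        if cv2.contourArea(c)>800:
            P=np.array([wray(fn,*p[0],.044) for p in c]); print(cv2.boundingRect(c),P.min(0),P.max(0))
E
python3 - <<'E'
from h import *
print(manip.sense()['force'].round(1)); crock(); wlid('w4')
E
```

```text
[ 3.1  3.2 -1.2]
scene [(925.0, array([ 0.5972, -0.0118]))]
side [(655.0, array([0.5693, 0.0086]))]
7.0 [ 0.633   0.0408 -0.0016] [0.9122 0.4091 0.0215 0.0066]
(252, 256, 139, 91) [ 0.5759 -0.0177] [0.6518 0.0557]
(266, 241, 111, 24) [0.6124 0.0235] [0.6557 0.0635]
(545, 0, 95, 128) [ 0.761  -0.0054] [0.8089 0.0521]
```

>>> send_rows([
  {"delta_pos":[-1.7,-1.4,0],"yaw":0},
  {"delta_pos":[-1.7,-1.4,0],"yaw":0},
  {"delta_pos":[-1.7,-1.4,0],"yaw":0},
])

```text
t: 7.42
tcp_pos: [0.5919, 0.0021, -0.0006]
tool_rot: [0.912, 0.41, 0.029, 0.01]
force: [3.1, 2.7, -2.2]
finger_gap: 0.702
```

Run:
```python
from h import *
print(manip.sense()['force'].round(1)); crock()
```

```text
[ 3.1  2.7 -2.2]
scene [(763.0, array([ 0.5532, -0.0537]))]
side [(605.5, array([ 0.5236, -0.0286]))]
```

>>> send_rows([
  {"delta_pos":[-1.5,-1.75,0],"yaw":0},
  {"delta_pos":[-1.5,-1.75,0],"yaw":0},
])

```text
t: 7.78
tcp_pos: [0.5648, -0.0316, -0.0002]
tool_rot: [0.911, 0.41, 0.031, 0.01]
force: [2.6, 3.6, -2.7]
finger_gap: 0.7
```

>>> send_rows([
  {"delta_pos":[0.8,0.9,0],"yaw":0},
  {"delta_pos":[0.3,0.3,3],"yaw":0},
  {"delta_pos":[0,0,5],"yaw":0.15},
  {"delta_pos":[-1,0,3],"yaw":0.15},
  {"delta_pos":[-1,0.5,0],"yaw":0.15},
  {"delta_pos":[-1,0.5,0],"yaw":0.15},
  {"delta_pos":[-1,0,0],"yaw":0.15},
  {"delta_pos":[0,0,0],"yaw":0.05},
])

```text
t: 8.78
tcp_pos: [0.5454, 0.0007, 0.1153]
tool_rot: [0.667, 0.745, 0.033, 0.0]
force: [0.3, 0.2, 0.4]
finger_gap: 0.699
```

Run:
```python
from h import *
print(manip.sense()['force'].round(1)); crock(); wlid('w5')
```

```text
[0.3 0.2 0.4]
scene [(1067.5, array([ 0.5244, -0.0859]))]
side [(791.5, array([ 0.5086, -0.0594]))]
8.875 [5.463e-01 5.000e-04 1.153e-01] [0.6676 0.7438 0.033  0.0008]
(111, 270, 67, 24) [ 0.3636 -0.1031] [ 0.4239 -0.0777]
(212, 209, 133, 130) [ 0.456  -0.1446] [ 0.5812 -0.0078]
(507, 183, 113, 133) [ 0.7496 -0.0985] [0.8369 0.0444]
```

>>> send_rows([
  {"delta_pos":[-3.3,0,-2],"yaw":-0.045},
  {"delta_pos":[0,0,0],"yaw":0},
])

```text
t: 9.18
tcp_pos: [0.5139, 0.0015, 0.0949]
tool_rot: [0.685, 0.728, 0.033, 0.002]
force: [0.0, -0.1, 0.9]
finger_gap: 0.699
```

>>> send_rows([
  {"delta_pos":[0,-0.15,-3.5],"yaw":0},
  {"delta_pos":[0,0,-3.5],"yaw":0},
  {"delta_pos":[0,0,-2],"yaw":0},
  {"delta_pos":[0,0,-0.7],"yaw":0},
  {"delta_pos":[0,0,0],"yaw":0},
])

```text
t: 9.8
tcp_pos: [0.524, -0.0001, -0.0025]
tool_rot: [0.685, 0.728, 0.036, 0.008]
force: [-0.4, 0.5, -0.8]
finger_gap: 0.701
```

>>> send_rows([
  {"delta_pos":[-1.1,0,0],"yaw":0},
  {"delta_pos":[0.1,-1.2,0],"yaw":0},
  {"delta_pos":[0.12,-2,0],"yaw":0},
  {"delta_pos":[0.12,-2,0],"yaw":0},
  {"delta_pos":[0.12,-2,0],"yaw":0},
  {"delta_pos":[0.12,-2,0],"yaw":0},
])

```text
t: 10.55
tcp_pos: [0.5145, -0.0906, 0.0003]
tool_rot: [0.685, 0.728, 0.037, 0.003]
force: [-0.6, 4.4, -3.5]
finger_gap: 0.7
```

Run:
```python
from h import *
print(manip.sense()['force'].round(1)); crock(); wlid('w6')
```

```text
[-0.6  4.4 -3.5]
scene [(1155.0, array([ 0.5242, -0.1582]))]
side [(305.0, array([ 0.5262, -0.1326]))]
10.65 [ 0.5163 -0.093   0.0006] [0.6855 0.7271 0.0373 0.0057]
(252, 254, 139, 93) [ 0.4799 -0.1444] [ 0.5549 -0.0889]
(266, 240, 112, 25) [ 0.4869 -0.0947] [ 0.5436 -0.0812]
(10, 228, 138, 90) [ 0.3665 -0.127 ] [ 0.4283 -0.0789]
```

>>> send_rows([
  {"delta_pos":[0.25,-2,0],"yaw":0},
  {"delta_pos":[0.25,-2,0],"yaw":0},
  {"delta_pos":[0.25,-2,0],"yaw":0},
  {"delta_pos":[0.2,-2,0],"yaw":0},
  {"delta_pos":[0.2,-2,0],"yaw":0},
])

```text
t: 11.32
tcp_pos: [0.5198, -0.1829, 0.0007]
tool_rot: [0.684, 0.728, 0.038, -0.007]
force: [0.1, 6.5, 1.3]
finger_gap: 0.699
```

Run:
```python
from h import *
print(manip.sense()['force'].round(1)); crock()
```

```text
[0.1 6.5 1.3]
scene [(888.0, array([ 0.5238, -0.2502]))]
side []
```

>>> send_rows([
  {"delta_pos":[0.3,-2,0],"yaw":0},
  {"delta_pos":[0.3,-2,0],"yaw":0},
  {"delta_pos":[0.2,-1.5,0],"yaw":0},
])

```text
t: 11.8
tcp_pos: [0.524, -0.2318, 0.0006]
tool_rot: [0.684, 0.728, 0.04, -0.014]
force: [-0.7, 8.3, 3.8]
finger_gap: 0.699
```

>>> send_rows([
  {"delta_pos":[0,1.0,0],"yaw":0},
  {"delta_pos":[0,0.5,2.5],"yaw":0},
  {"delta_pos":[0,1,5],"yaw":0},
  {"delta_pos":[0,3,5],"yaw":0},
  {"delta_pos":[0,5,3],"yaw":0},
  {"delta_pos":[-0.5,6,3],"yaw":0.02},
  {"delta_pos":[-1,6,3],"yaw":0.02},
  {"delta_pos":[-1,6,3],"yaw":0.02},
  {"delta_pos":[0,0,0],"yaw":0},
], grip=-1)

```text
t: 12.92
tcp_pos: [0.502, 0.0458, 0.2449]
tool_rot: [0.66, 0.75, 0.042, -0.007]
force: [0.7, -0.2, -0.5]
finger_gap: 1.001
```

Run:
```python
from h import *
crock(); wlid('w7'); im=cv2.imread('pics/w7.png'); a=manip.snapshot('scene')
cv2.imwrite('pics/v5.png',np.vstack([cv2.resize(im,(640,400)),cv2.resize(a[180:300,100:292],(640,200))]))
```

```text
scene [(932.0, array([ 0.5258, -0.3035]))]
side [(476.5, array([ 0.5203, -0.2707]))]
13.025 [0.502  0.0429 0.2429] [ 0.6614  0.7489  0.0402 -0.0077]
(470, 203, 74, 93) [ 0.752  -0.0998] [0.8388 0.0454]
```

View pics/v5.png

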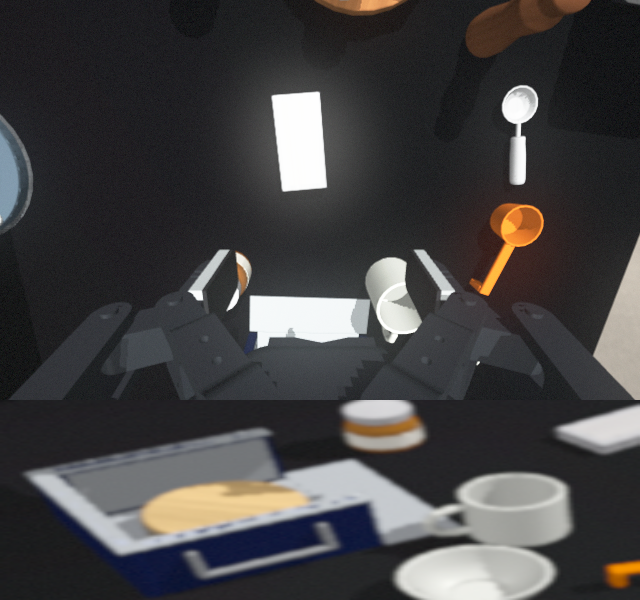

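The picture shows the crock standing inside the cube. Mug, honey jar, spoon and scoop are in their places, and the tin is at wrist (300,141). Next is the tin's pose and the tool's tilt.

```bash
cat >> h.py <<'E'
def tin(fn,box,z=.022):
    im=cv2.imread(f'pics/{fn}.png'); H,S,V=cv2.split(cv2.cvtColor(im,cv2.COLOR_BGR2HSV))
    g=np.zeros_like(V); x0,x1,y0,y1=box; g[y0:y1,x0:x1]=((S<60)&(V>140))[y0:y1,x0:x1]
    c=max(cv2.findContours(g.astype(np.uint8),0,2)[0],key=cv2.contourArea); P=np.array([wray(fn,*p[0],z) for p in c])*1000
    r=cv2.minAreaRect(P.astype(np.float32)); print('tin',r); return r
def tilt():
    s=manip.sense(); M=R.from_quat(s['tool_rot']).as_matrix(); print('z axis',M[:,2].round(3),'x',M[:,0].round(3),'yaw',np.arctan2(M[1,0],M[0,0]).round(3),s['tcp_pos'].round(4))
E
python3 - <<'E'
from h import *
tin('w7',(250,345,80,200)); tilt()
E
```

```text
tin ((478.9750061035156, 90.57750701904297), (64.303955078125, 129.9204864501953), 11.413854598999023)
z axis [ 0.04   0.071 -0.997] x [-0.122  0.99   0.066] yaw 1.693 [0.5021 0.0413 0.2419]
```

>>> send_rows([
  {"delta_pos":[-1.0,2.5,-5],"yaw":0.04},
  {"delta_pos":[-1.3,2.5,-5],"yaw":0.04},
  {"delta_pos":[0,0,-5],"yaw":0},
  {"delta_pos":[0,0,-2.5],"yaw":0},
  {"delta_pos":[0,0,0],"yaw":0},
])

```text
t: 13.75
tcp_pos: [0.4807, 0.0844, 0.059]
tool_rot: [0.637, 0.77, 0.038, -0.009]
force: [0.2, 0.1, 0.2]
finger_gap: 0.996
```

Run:
```python
from h import *
tilt()
```

```text
z axis [ 0.034  0.071 -0.997] x [-0.189  0.98   0.063] yaw 1.762 [0.4807 0.0844 0.059 ]
```

>>> send_rows([
  {"delta_pos":[-0.2,0.6,-2],"yaw":0},
  {"delta_pos":[0,0,-2.5],"yaw":0},
  {"delta_pos":[0,0,-1.3],"yaw":0},
  {"delta_pos":[0,0,-0.5],"yaw":0},
  {"delta_pos":[0,0,0],"yaw":0},
])

```text
t: 14.38
tcp_pos: [0.484, 0.086, -0.0033]
tool_rot: [0.639, 0.768, 0.04, -0.006]
force: [0.3, 0.3, -0.1]
finger_gap: 0.999
```

>>> send_rows([
  {"delta_pos":[-0.4,0.4,0],"yaw":0},
  {"delta_pos":[0,0,0],"yaw":0},
])

```text
t: 14.62
tcp_pos: [0.4805, 0.0902, -0.0021]
tool_rot: [0.639, 0.768, 0.041, -0.005]
force: [0.7, -0.5, 0.7]
finger_gap: 1.0
```

>>> send_rows([
  {"delta_pos":[0,0,0],"yaw":0},
  {"delta_pos":[0,0,0],"yaw":0},
  {"delta_pos":[0,0,0],"yaw":0},
  {"delta_pos":[0,0,0],"yaw":0},
], grip=1, force=50)

```text
t: 15.12
tcp_pos: [0.481, 0.0904, -0.0013]
tool_rot: [0.639, 0.768, 0.042, -0.005]
force: [-0.3, -0.4, -0.0]
finger_gap: 0.141
```

>>> send_rows([
  {"delta_pos":[0,0,2],"yaw":0},
  {"delta_pos":[0,0,4],"yaw":0},
  {"delta_pos":[0,0,5],"yaw":0},
  {"delta_pos":[0,0,0],"yaw":0},
])

```text
t: 15.62
tcp_pos: [0.4804, 0.0902, 0.1107]
tool_rot: [0.639, 0.768, 0.041, -0.005]
force: [0.9, -0.0, 0.5]
finger_gap: 0.002
```

Run:
```python
from h import *
tilt(); shoot('w8'); a=manip.snapshot('scene');b=manip.snapshot('side'); cv2.imwrite('pics/v6.png',np.hstack([cv2.resize(a[130:230,220:380],(400,250)),cv2.resize(b[150:260,260:436],(400,250))]))
```

```text
z axis [ 0.044  0.07  -0.997] x [-0.183  0.981  0.06 ] yaw 1.755 [0.4804 0.0902 0.1107]
15.625 [0.4804 0.0902 0.1107] [ 0.6392  0.7679  0.0408 -0.0054]
```

The grasp closed empty (gap 0.002). The real fingertips evidently lie about 20 mm above the reported TCP, which also explains the first push riding over the lid. I'll check the tin's pose and go deeper.

Run:
```python
from h import *
im=cv2.imread('pics/w8.png');H,S,V=cv2.split(cv2.cvtColor(im,cv2.COLOR_BGR2HSV))
g=((S<60)&(V>140)).astype(np.uint8)
for c in cv2.findContours(g,0,2)[0]:
    if cv2.contourArea(c)>300:
        P=np.array([wray('w8',*p[0],.022) for p in c])*1000; print(cv2.boundingRect(c),cv2.contourArea(c),cv2.minAreaRect(P.astype(np.float32)))
a=cv2.imread('pics/v6.png'); cv2.imwrite('pics/v7.png',np.vstack([a,cv2.resize(im[:,80:],(800,340))]))
```

```text
(142, 371, 18, 28) 308.0 ((340.1194152832031, -142.65135192871094), (16.210912704467773, 35.61109924316406), 7.305758953094482)
(591, 135, 49, 131) 3297.5 ((783.0430908203125, 137.8314208984375), (47.550559997558594, 138.11276245117188), 22.019376754760742)
(276, 129, 71, 152) 8619.5 ((480.30242919921875, 80.82304382324219), (64.12577819824219, 150.9993133544922), 11.467398643493652)
```

View pics/v7.png

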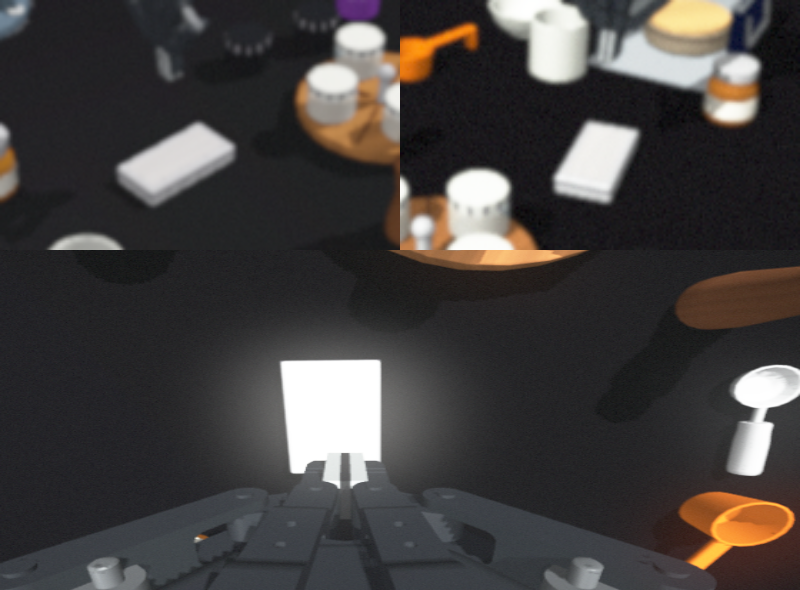

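The tin lies unmoved (wrist crop (330,415), scene (176,163)). The shut tips show about 14 mm behind the nominal TCP, so I'll regrasp at a TCP reading of z ≈ -0.015.

>>> send_rows([
  {"delta_pos":[0,0,0],"yaw":0},
  {"delta_pos":[0,0,-1],"yaw":0},
  {"delta_pos":[0,0,-2],"yaw":0},
  {"delta_pos":[0,0,-2],"yaw":0},
  {"delta_pos":[0,0,-2.5],"yaw":0},
  {"delta_pos":[0,0,-2.5],"yaw":0},
  {"delta_pos":[-0.2,0,-1.3],"yaw":0},
  {"delta_pos":[0,0,-0.6],"yaw":0},
  {"delta_pos":[0,0,0],"yaw":0},
], grip=-1)

```text
t: 16.9
tcp_pos: [0.4687, 0.0904, -0.0266]
tool_rot: [0.64, 0.767, 0.033, -0.016]
force: [0.1, -0.8, 0.3]
finger_gap: 1.0
```

>>> send_rows([
  {"delta_pos":[0.5,0,1.0],"yaw":0},
  {"delta_pos":[0,0,0],"yaw":0},
])

```text
t: 17.15
tcp_pos: [0.4747, 0.0904, -0.0154]
tool_rot: [0.64, 0.767, 0.033, -0.016]
force: [0.5, 0.5, 0.2]
finger_gap: 0.999
```

Run:
```python
from h import *
tilt(); print(manip.sense()['force'].round(2),manip.sense()['q'].round(3)); wlid('w9'); tin('w9',(200,440,0,235))
```

```text
z axis [ 0.018  0.071 -0.997] x [-0.18   0.981  0.067] yaw 1.752 [ 0.4747  0.0904 -0.0154]
[0.46 0.45 0.17] [-0.095  0.727  1.96   0.168  0.449 -0.426]
17.15 [ 0.4747  0.0904 -0.0154] [ 0.6402  0.7673  0.0333 -0.0157]
tin ((471.2208557128906, 127.93283081054688), (62.91694259643555, 54.33531951904297), 11.37716293334961)
```

>>> send_rows([
  {"delta_pos":[0.3,0,0],"yaw":0},
  {"delta_pos":[0,0,0],"yaw":0},
  {"delta_pos":[0,0,0],"yaw":0},
  {"delta_pos":[0,0,0],"yaw":0},
], grip=1, force=60)

```text
t: 17.7
tcp_pos: [0.463, 0.09, -0.0084]
tool_rot: [0.637, 0.77, 0.026, -0.025]
force: [0.1, 0.3, 4.4]
finger_gap: 0.143
```

The fingers closed over the top again, and the arm was pushed up 7 mm with 4.4 N. I'll look at one composite: before and after closing from the wrist, plus scene and side.

Run:
```python
from h import *
tilt(); shoot('w10'); a=manip.snapshot('scene');b=manip.snapshot('side'); cv2.imwrite('pics/sc10.png',a); cv2.imwrite('pics/sd10.png',b)
f=lambda x:cv2.resize(x,(400,300),interpolation=cv2.INTER_CUBIC)
w9=cv2.imread('pics/w9.png');w10=cv2.imread('pics/w10.png')
cv2.imwrite('pics/v8.png',np.vstack([np.hstack([f(w9[100:340,160:480]),f(w10[100:340,160:480])]),np.hstack([f(a[150:225,245:345]),f(b[165:255,290:410])])]))
```

```text
z axis [-0.004  0.072 -0.997] x [-0.187  0.98   0.072] yaw 1.759 [ 0.463   0.09   -0.0084]
17.7 [ 0.463   0.09   -0.0084] [ 0.6371  0.7699  0.0264 -0.0247]
```

View pics/v8.png

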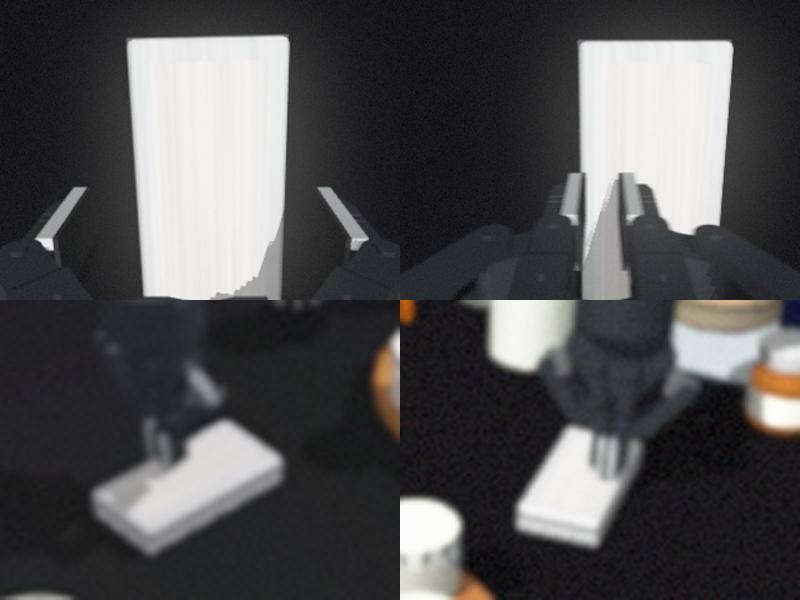

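The picture shows the shut fingers standing on the tin's top at wrist crop (605,175). Taking the pad's front face, the fingertips lie about 33 mm (shut) to 47 mm (open) behind the reported TCP. That fits all the evidence, so I need a reading near z = -0.036 for the tin.

>>> send_rows([
  {"delta_pos":[0.4,0,3],"yaw":0},
  {"delta_pos":[0.6,0,2],"yaw":0},
  {"delta_pos":[0.5,0,0],"yaw":0},
  {"delta_pos":[0,0,0],"yaw":0},
  {"delta_pos":[0,0,0],"yaw":0},
], grip=-1)

```text
t: 18.48
tcp_pos: [0.4796, 0.0901, 0.0418]
tool_rot: [0.637, 0.77, 0.027, -0.024]
force: [-0.6, -0.2, -0.4]
finger_gap: 0.999
```

>>> send_rows([
  {"delta_pos":[0,0,-2],"yaw":0},
  {"delta_pos":[0,0,-1.5],"yaw":0},
  {"delta_pos":[0,0,0],"yaw":0},
])

```text
t: 18.85
tcp_pos: [0.4779, 0.0903, 0.0039]
tool_rot: [0.638, 0.77, 0.026, -0.026]
force: [0.0, 0.1, -0.2]
finger_gap: 0.998
```

>>> send_rows([
  {"delta_pos":[0.1,0,-1.3],"yaw":0},
  {"delta_pos":[0,0,-1.3],"yaw":0},
  {"delta_pos":[0,0,0],"yaw":0},
])

```text
t: 19.23
tcp_pos: [0.4791, 0.0902, -0.0239]
tool_rot: [0.638, 0.769, 0.026, -0.026]
force: [-0.2, -0.7, 0.1]
finger_gap: 0.999
```

>>> send_rows([
  {"delta_pos":[0.1,0,-0.6],"yaw":0},
  {"delta_pos":[0,0,-0.4],"yaw":0},
  {"delta_pos":[0,0,0],"yaw":0},
])

```text
t: 19.6
tcp_pos: [0.4806, 0.0902, -0.0343]
tool_rot: [0.638, 0.77, 0.026, -0.025]
force: [-0.7, 0.3, 0.4]
finger_gap: 1.0
```

>>> send_rows([
  {"delta_pos":[0,0,-0.1],"yaw":0},
  {"delta_pos":[0,0,0],"yaw":0},
  {"delta_pos":[0,0,0],"yaw":0},
], grip=1, force=50)

```text
t: 19.98
tcp_pos: [0.482, 0.0901, -0.0345]
tool_rot: [0.638, 0.77, 0.027, -0.024]
force: [0.2, 0.3, -1.7]
finger_gap: 0.737
```

The tin is gripped (gap 0.737, about 63 mm). I'll lift it and fly over to beyond the cube for one look at the crock before placing.

>>> send_rows([
  {"delta_pos":[0,0,2],"yaw":0},
  {"delta_pos":[0,0,5],"yaw":0},
  {"delta_pos":[0.3,-2,5.5],"yaw":-0.03},
  {"delta_pos":[0.5,-4,4],"yaw":-0.03},
  {"delta_pos":[0.5,-5,3],"yaw":-0.03},
  {"delta_pos":[0.5,-5.5,2.5],"yaw":-0.03},
  {"delta_pos":[0.5,-6,1],"yaw":0},
  {"delta_pos":[0.5,-6,1],"yaw":0},
  {"delta_pos":[0.5,-6,1],"yaw":0},
  {"delta_pos":[0.5,-6,1],"yaw":0},
])

```text
t: 21.22
tcp_pos: [0.509, -0.3196, 0.2289]
tool_rot: [0.681, 0.731, 0.025, -0.031]
force: [1.4, 0.7, -2.4]
finger_gap: 0.738
```

>>> send_rows([
  {"delta_pos":[0,-6,1],"yaw":0},
  {"delta_pos":[0,-4,1],"yaw":0},
  {"delta_pos":[0,-1,0],"yaw":0},
  {"delta_pos":[0,0,0],"yaw":0},
])

```text
t: 21.72
tcp_pos: [0.5052, -0.4352, 0.245]
tool_rot: [0.683, 0.729, 0.025, -0.035]
force: [-0.6, 0.2, -2.0]
finger_gap: 0.735
```

Run:
```python
from h import *
tilt(); wlid('w11')
im=cv2.imread('pics/w11.png'); H,S,V=cv2.split(cv2.cvtColor(im,cv2.COLOR_BGR2HSV))
k=((H>8)&(H<30)&(S>40)&(V>110)).astype(np.uint8)
for c in cv2.findContours(k,0,2)[0]:
    if cv2.contourArea(c)>800:
        P=np.array([wray('w11',*p[0],.044) for p in c]); 
        f=lambda q:np.hypot(P[:,0]-q[0],P[:,1]-q[1])-.062
        from scipy.optimize import least_squares
        r=least_squares(f,P.mean(0),loss='soft_l1',f_scale=.002); print('lid fit',r.x.round(4),np.abs(r.fun).mean())
g=((S<60)&(V>120)).astype(np.uint8)
for c in cv2.findContours(g,0,2)[0]:
    if cv2.contourArea(c)>200: print(cv2.boundingRect(c),wray('w11',*cv2.minEnclosingCircle(c)[0],.08))
```

```text
z axis [-0.016  0.084 -0.996] x [-0.065  0.994  0.085] yaw 1.636 [ 0.5052 -0.4352  0.245 ]
21.725 [ 0.5052 -0.4352  0.245 ] [ 0.683   0.7292  0.0251 -0.0348]
(297, 25, 102, 98) [ 0.4649 -0.3543] [ 0.5906 -0.2391]
lid fit [ 0.5276 -0.3015] 0.00060493772603732
(433, 364, 23, 36) [ 0.6976 -0.6982]
(441, 347, 50, 53) [ 0.7232 -0.6822]
(617, 321, 23, 25) [ 0.9318 -0.6031]
(540, 301, 100, 99) [ 0.8907 -0.6397]
(617, 175, 23, 92) [ 0.8786 -0.4494]
(499, 0, 94, 47) [ 0.7305 -0.2208]
(226, 0, 231, 347) [ 0.5449 -0.4118]
```

>>> send_rows([
  {"delta_pos":[0.8,5,-1],"yaw":0},
  {"delta_pos":[0.8,5,-2],"yaw":0},
  {"delta_pos":[0.8,3,-3],"yaw":0},
  {"delta_pos":[0,0.3,-3],"yaw":0},
  {"delta_pos":[0,0,0],"yaw":0},
])

```text
t: 22.4
tcp_pos: [0.5273, -0.2862, 0.1524]
tool_rot: [0.68, 0.732, 0.026, -0.039]
force: [0.1, -0.5, -1.0]
finger_gap: 0.737
```

>>> send_rows([
  {"delta_pos":[0.1,-1.5,-2],"yaw":0},
  {"delta_pos":[0,0,-3.5],"yaw":0},
  {"delta_pos":[0,0,-3],"yaw":0},
  {"delta_pos":[0,0,0],"yaw":0},
])

```text
t: 22.9
tcp_pos: [0.531, -0.307, 0.0673]
tool_rot: [0.68, 0.732, 0.025, -0.034]
force: [-0.6, 0.2, -1.6]
finger_gap: 0.738
```

>>> send_rows([
  {"delta_pos":[-0.2,0.5,-2],"yaw":0},
  {"delta_pos":[0,0,-2],"yaw":0},
  {"delta_pos":[0,0,-0.8],"yaw":0},
  {"delta_pos":[0,0,0],"yaw":0},
])

```text
t: 23.4
tcp_pos: [0.533, -0.309, 0.0233]
tool_rot: [0.681, 0.731, 0.025, -0.027]
force: [-0.9, 0.1, -1.4]
finger_gap: 0.739
```

>>> send_rows([
  {"delta_pos":[-0.45,0.7,-0.3],"yaw":0},
  {"delta_pos":[-0.1,0.1,-0.4],"yaw":0},
  {"delta_pos":[0,0,0],"yaw":0},
])

```text
t: 23.78
tcp_pos: [0.5283, -0.3017, 0.0183]
tool_rot: [0.681, 0.731, 0.026, -0.025]
force: [0.1, 0.6, -2.2]
finger_gap: 0.736
```

>>> send_rows([
  {"delta_pos":[0,0,-0.4],"yaw":0},
  {"delta_pos":[0,0,-0.2],"yaw":0},
  {"delta_pos":[0,0,0],"yaw":0},
])

```text
t: 24.15
tcp_pos: [0.5287, -0.3018, 0.0121]
tool_rot: [0.681, 0.732, 0.026, -0.025]
force: [0.5, -0.1, -1.5]
finger_gap: 0.738
```

>>> send_rows([
  {"delta_pos":[0,0,-0.2],"yaw":0},
  {"delta_pos":[0,0,0],"yaw":0},
])

```text
t: 24.4
tcp_pos: [0.5287, -0.3019, 0.0099]
tool_rot: [0.681, 0.731, 0.026, -0.025]
force: [0.4, -0.1, -1.4]
finger_gap: 0.74
```

>>> send_rows([
  {"delta_pos":[0,0,0],"yaw":0},
  {"delta_pos":[0,0,0],"yaw":0},
  {"delta_pos":[0,0,0],"yaw":0},
], grip=-1)

```text
t: 24.78
tcp_pos: [0.5294, -0.3026, 0.0108]
tool_rot: [0.681, 0.731, 0.026, -0.024]
force: [0.7, -0.5, -0.0]
finger_gap: 0.999
```

The tin is released on the lid. I'll lift and head for the carousel, looking at the near pot from close by.

>>> send_rows([
  {"delta_pos":[0,0,2],"yaw":0},
  {"delta_pos":[0,0,5],"yaw":0},
  {"delta_pos":[0,2,5.5],"yaw":0},
  {"delta_pos":[-0.2,5,3],"yaw":-0.06},
  {"delta_pos":[-0.2,6,1],"yaw":-0.06},
  {"delta_pos":[-0.2,6,1],"yaw":-0.06},
  {"delta_pos":[-0.2,6,1],"yaw":-0.06},
  {"delta_pos":[-0.2,6,0],"yaw":0},
  {"delta_pos":[-0.2,6,0],"yaw":0},
  {"delta_pos":[-0.2,6,0],"yaw":0},
])

```text
t: 26.02
tcp_pos: [0.5185, 0.1335, 0.2175]
tool_rot: [0.769, 0.638, 0.035, -0.009]
force: [0.1, -0.4, 0.0]
finger_gap: 1.001
```

>>> send_rows([
  {"delta_pos":[0,4,0],"yaw":0},
  {"delta_pos":[0,0,0],"yaw":0},
])

```text
t: 26.28
tcp_pos: [0.5174, 0.1789, 0.2209]
tool_rot: [0.767, 0.64, 0.037, -0.008]
force: [-0.4, -0.1, 0.3]
finger_gap: 1.001
```

```bash
cat >> h.py <<'E'
from scipy.optimize import least_squares
def pots(fn,z=.08):
    im=shoot(fn); H,S,V=cv2.split(cv2.cvtColor(im,cv2.COLOR_BGR2HSV)); g=((S<60)&(V>150)).astype(np.uint8)
    for c in cv2.findContours(g,0,2)[0]:
        if cv2.contourArea(c)>300:
            P=np.array([wray(fn,*p[0],z) for p in cv2.convexHull(c)])
            r=least_squares(lambda q:np.hypot(P[:,0]-q[0],P[:,1]-q[1])-q[2],[*P.mean(0),.03],loss='soft_l1',f_scale=.001)
            print(cv2.boundingRect(c),r.x.round(4),np.abs(r.fun).mean().round(4))
E
python3 - <<'E'
from h import *
tilt(); pots('w12'); cv2.imwrite('pics/sc12.png',manip.snapshot('scene')); cv2.imwrite('pics/sd12.png',manip.snapshot('side'))
b=cv2.imread('pics/side0.png');print([ray('side',u,v,.05)[:2].round(3) for u,v in((369,268),(344,300),(240,335),(336,342))])
E
```

```text
z axis [ 0.047  0.06  -0.997] x [0.177 0.982 0.067] yaw 1.393 [0.5174 0.1789 0.2209]
26.275 [0.5174 0.1789 0.2209] [ 0.767   0.6405  0.0373 -0.0079]
(464, 364, 53, 36) [ 0.7059 -0.138   0.04  ] 0.0026
(414, 250, 41, 50) [0.6286 0.0425 0.0401] 0.0018
(188, 250, 41, 51) [0.3874 0.0903 0.0398] 0.0031
(486, 126, 48, 94) [0.7464 0.1536 0.0544] 0.0052
(260, 56, 58, 63) [0.5099 0.2925 0.0302] 0.0005
(324, 0, 61, 57) [0.5851 0.3424 0.0312] 0.0015
(277, 0, 22, 34) [0.5235 0.3574 0.0135] 0.0015
(182, 0, 70, 54) [0.4551 0.369  0.0325] 0.0025
[array([0.329, 0.285]), array([0.331, 0.393]), array([0.44 , 0.555]), array([0.298, 0.484])]
```

>>> send_rows([
  {"delta_pos":[-0.2,5,-3],"yaw":0},
  {"delta_pos":[-0.2,4.5,-4],"yaw":0},
  {"delta_pos":[-0.1,2,-4],"yaw":0},
  {"delta_pos":[0,0,-2],"yaw":0},
  {"delta_pos":[0,0,0],"yaw":0},
])

```text
t: 27.05
tcp_pos: [0.5186, 0.2849, 0.0894]
tool_rot: [0.773, 0.633, 0.039, -0.005]
force: [-1.1, 0.1, -0.1]
finger_gap: 1.001
```

>>> send_rows([
  {"delta_pos":[-0.6,1.0,-1.5],"yaw":0.02},
  {"delta_pos":[0,0,-2.5],"yaw":0},
  {"delta_pos":[0,0,0],"yaw":0},
])

```text
t: 27.42
tcp_pos: [0.5149, 0.2939, 0.0505]
tool_rot: [0.767, 0.64, 0.041, -0.004]
force: [-0.1, -0.5, 0.5]
finger_gap: 1.001
```

>>> send_rows([
  {"delta_pos":[-0.3,0.15,-2],"yaw":0},
  {"delta_pos":[0,0,-2],"yaw":0},
  {"delta_pos":[0,0,-0.9],"yaw":0},
  {"delta_pos":[0,0,0],"yaw":0},
])

```text
t: 27.92
tcp_pos: [0.5157, 0.2964, 0.0053]
tool_rot: [0.767, 0.64, 0.045, -0.003]
force: [-0.3, -0.3, 0.8]
finger_gap: 1.0
```

>>> send_rows([
  {"delta_pos":[-0.3,0,-0.2],"yaw":0},
  {"delta_pos":[0,0,0],"yaw":0},
  {"delta_pos":[0,0,0],"yaw":0},
  {"delta_pos":[0,0,0],"yaw":0},
], grip=1, force=25)

```text
t: 28.42
tcp_pos: [0.5139, 0.2969, 0.0058]
tool_rot: [0.767, 0.64, 0.047, -0.002]
force: [0.1, -0.1, -0.2]
finger_gap: 0.696
```

Run:
```python
from h import *
s=manip.sense(); tilt(); print(s['force'].round(2),s['finger_gap'])
```

```text
z axis [ 0.07   0.064 -0.996] x [0.178 0.981 0.075] yaw 1.392 [0.5139 0.2969 0.0058]
[ 0.13 -0.15 -0.23] 0.6956935482286503
```

The first pot is gripped (gap 0.696, about 59 mm). I'll lift it and fly over to beyond the cube for a check of the tin.

>>> send_rows([
  {"delta_pos":[0,0,2],"yaw":0},
  {"delta_pos":[0,0,5],"yaw":0},
  {"delta_pos":[0,-1,6],"yaw":0},
  {"delta_pos":[0,-4,4],"yaw":0},
  {"delta_pos":[0.1,-6,1],"yaw":0.06},
  {"delta_pos":[0.1,-6,1],"yaw":0.06},
  {"delta_pos":[0.1,-6,1],"yaw":0.06},
  {"delta_pos":[0.1,-6,1],"yaw":0.06},
  {"delta_pos":[0.1,-6,0],"yaw":0},
  {"delta_pos":[0.1,-6,0],"yaw":0},
])

```text
t: 29.68
tcp_pos: [0.5191, -0.1218, 0.2234]
tool_rot: [0.679, 0.733, 0.048, -0.004]
force: [2.2, 0.7, 0.3]
finger_gap: 0.696
```

>>> send_rows([
  {"delta_pos":[0.1,-6,0],"yaw":0},
  {"delta_pos":[0.1,-6,0],"yaw":0},
  {"delta_pos":[0.1,-6,0],"yaw":0},
  {"delta_pos":[0.1,-6,0],"yaw":0},
  {"delta_pos":[0.1,-5,0],"yaw":0},
  {"delta_pos":[0,-2,0],"yaw":0},
  {"delta_pos":[0,0,0],"yaw":0},
])

```text
t: 30.55
tcp_pos: [0.521, -0.4472, 0.2215]
tool_rot: [0.682, 0.73, 0.049, -0.003]
force: [-0.4, 0.9, -0.3]
finger_gap: 0.697
```

```bash
cat >> h.py <<'E'
def tinlook(fn):
    im=shoot(fn); tilt(); H,S,V=cv2.split(cv2.cvtColor(im,cv2.COLOR_BGR2HSV))
    k=((H>8)&(H<30)&(S>40)&(V>90)).astype(np.uint8)
    for c in cv2.findContours(k,0,2)[0]:
        if cv2.contourArea(c)>100: print('wood',cv2.boundingRect(c),cv2.contourArea(c))
    g=((S<60)&(V>120)).astype(np.uint8)
    for c in cv2.findContours(g,0,2)[0]:
        if cv2.contourArea(c)>200:
            P=(np.array([wray(fn,*p[0],.066) for p in c])*1000).astype(np.float32); print(cv2.boundingRect(c),[np.round(q,1) for q in cv2.minAreaRect(P)])
E
python3 - <<'E'
from h import *
tinlook('w13')
E
```

```text
30.55 [ 0.521  -0.4472  0.2215] [ 0.6816  0.7301  0.0487 -0.0033]
z axis [ 0.061  0.076 -0.995] x [-0.072  0.995  0.072] yaw 1.643 [ 0.521  -0.4461  0.2215]
wood (356, 14, 23, 93) 1342.0
wood (269, 8, 30, 103) 2021.0
(433, 349, 48, 51) [array([ 740.4, -715.6]), array([ 21.7, 120. ]), np.float64(45.0)]
(593, 304, 47, 47) [array([ 983.6, -619.2]), array([ 36.2, 112.1]), np.float64(57.0)]
(531, 289, 109, 106) [array([ 945.4, -656.4]), array([ 42.9, 266.6]), np.float64(56.1)]
(384, 243, 28, 44) [array([ 638.9, -537.8]), array([17.1, 66.9]), np.float64(26.5)]
(231, 243, 28, 45) [array([ 442.3, -545.7]), array([63.4, 17.1]), np.float64(72.1)]
(623, 236, 17, 60) [array([ 965.6, -534.9]), array([23.2, 91.3]), np.float64(18.5)]
(251, 204, 144, 142) [array([ 548.4, -560.9]), array([190.8, 188.3]), np.float64(85.8)]
(595, 172, 26, 81) [array([ 906.9, -459. ]), array([  8.3, 107.7]), np.float64(1.3)]
(484, 0, 82, 30) [array([ 740.5, -242.2]), array([91.6, 28.3]), np.float64(5.3)]
(223, 0, 215, 160) [array([ 535.5, -327.4]), array([225.2, 167.5]), np.float64(3.5)]
```

Run:
```python
from h import *
im=cv2.imread('pics/w13.png'); H,S,V=cv2.split(cv2.cvtColor(im,cv2.COLOR_BGR2HSV))
k=((H>8)&(H<30)&(S>40)&(V>90)); L=[];Rr=[]
for v in range(35,95,5):
    a=np.where(k[v,260:325])[0]+260; b=np.where(k[v,325:390])[0]+325
    L.append(wray('w13',a.max()+.5,v,.066)); Rr.append(wray('w13',b.min()-.5,v,.066))
L=np.array(L);Rr=np.array(Rr); print(np.c_[L,Rr][::3]); print(np.polyfit(L[:,1],L[:,0],1),np.polyfit(Rr[:,1],Rr[:,0],1),'mid at -.3015',(np.polyval(np.polyfit(L[:,1],L[:,0],1),-.3015)+np.polyval(np.polyfit(Rr[:,1],Rr[:,0],1),-.3015))/2)
P=np.vstack([wray('w13',*p[0],.044) for c in cv2.findContours(k[:, :390].astype(np.uint8),0,2)[0] if cv2.contourArea(c)>500 for p in c])
d=np.hypot(*(P-[.5276,-.3015]).T); Q=P[d>.052]
r=least_squares(lambda q:np.hypot(Q[:,0]-q[0],Q[:,1]-q[1])-.062,[.5276,-.3015],loss='soft_l1',f_scale=.001); print('lid',r.x.round(4))
# tin ends along centre column: brightness profile
for u in (320,328,336): print(u,[int(x) for x in V[0:160:4,u]])
```

```text
[[ 0.4967 -0.2835  0.5593 -0.2781]
 [ 0.4974 -0.298   0.5607 -0.2927]
 [ 0.4981 -0.3128  0.5621 -0.3076]
 [ 0.4988 -0.3279  0.5624 -0.323 ]]
[-0.05593012  0.48068277] [-0.06647119  0.54111747] mid at -.3015 0.5293521168358757
lid [ 0.5277 -0.3018]
320 [214, 214, 217, 219, 218, 216, 218, 215, 218, 218, 217, 218, 218, 217, 218, 220, 219, 216, 218, 218, 217, 215, 217, 217, 213, 216, 218, 217, 217, 154, 107, 133, 133, 134, 132, 129, 195, 178, 153, 191]
328 [216, 219, 218, 219, 220, 219, 220, 220, 218, 219, 218, 220, 221, 220, 221, 220, 220, 220, 220, 220, 219, 220, 221, 221, 220, 220, 220, 219, 206, 147, 110, 135, 134, 129, 134, 129, 198, 181, 152, 189]
336 [216, 213, 217, 216, 214, 215, 214, 217, 218, 218, 216, 216, 218, 218, 218, 218, 216, 218, 219, 220, 219, 219, 217, 218, 216, 218, 218, 213, 209, 153, 134, 131, 132, 132, 131, 130, 194, 177, 151, 189]
```

The tin lies centred: centre about (0.529,-0.2985) against the lid at (0.5277,-0.302), yaw 0.06. Next I'll place pot A at (0.531,-0.331).

>>> send_rows([
  {"delta_pos":[0.5,5,-2],"yaw":0},
  {"delta_pos":[0.5,4.5,-4],"yaw":0},
  {"delta_pos":[0.3,1.7,-4],"yaw":0},
  {"delta_pos":[0,0,-1],"yaw":0},
  {"delta_pos":[0,0,0],"yaw":0},
])

```text
t: 31.22
tcp_pos: [0.5344, -0.3249, 0.112]
tool_rot: [0.679, 0.732, 0.049, -0.003]
force: [0.5, -0.6, -0.2]
finger_gap: 0.7
```

>>> send_rows([
  {"delta_pos":[-0.1,0,-3],"yaw":0},
  {"delta_pos":[0,0,-2],"yaw":0},
  {"delta_pos":[0,0,-0.8],"yaw":0},
  {"delta_pos":[0,0,0],"yaw":0},
])

```text
t: 31.72
tcp_pos: [0.538, -0.3322, 0.0601]
tool_rot: [0.68, 0.732, 0.049, 0.005]
force: [-0.2, 0.4, 0.2]
finger_gap: 0.698
```

>>> send_rows([
  {"delta_pos":[-0.4,0.7,-0.7],"yaw":0},
  {"delta_pos":[-0.1,0.1,-0.5],"yaw":0},
  {"delta_pos":[0,0,0],"yaw":0},
])

```text
t: 32.1
tcp_pos: [0.5337, -0.3251, 0.0498]
tool_rot: [0.68, 0.731, 0.049, 0.008]
force: [0.4, 0.6, 0.0]
finger_gap: 0.696
```

>>> send_rows([
  {"delta_pos":[0,0,-0.4],"yaw":0},
  {"delta_pos":[0,0,-0.25],"yaw":0},
  {"delta_pos":[0,0,0],"yaw":0},
])

```text
t: 32.48
tcp_pos: [0.534, -0.3253, 0.0431]
tool_rot: [0.68, 0.732, 0.049, 0.008]
force: [-0.7, -0.4, -0.5]
finger_gap: 0.693
```

Run:
```python
from h import *
s=manip.sense(); tilt(); print(s['force'].round(2),s['finger_gap'])
```

```text
z axis [ 0.078  0.061 -0.995] x [-0.075  0.996  0.055] yaw 1.646 [ 0.534  -0.3253  0.0431]
[-0.66 -0.41 -0.5 ] 0.6934724669335857
```

>>> send_rows([
  {"delta_pos":[0,0,-0.1],"yaw":0},
  {"delta_pos":[0,0,0],"yaw":0},
  {"delta_pos":[0,0,0],"yaw":0},
  {"delta_pos":[0,0,0],"yaw":0},
], grip=-1)

```text
t: 32.98
tcp_pos: [0.5344, -0.3256, 0.0424]
tool_rot: [0.68, 0.732, 0.049, 0.008]
force: [0.8, -0.3, -0.4]
finger_gap: 0.997
```

>>> send_rows([
  {"delta_pos":[0,0,2],"yaw":0},
  {"delta_pos":[0,0,5],"yaw":0},
  {"delta_pos":[0,2,5.5],"yaw":0},
  {"delta_pos":[-0.2,5,3],"yaw":-0.06},
  {"delta_pos":[-0.2,6,0],"yaw":-0.06},
  {"delta_pos":[-0.2,6,0],"yaw":-0.06},
  {"delta_pos":[-0.2,6,0],"yaw":-0.06},
  {"delta_pos":[-0.1,6,0],"yaw":0},
  {"delta_pos":[-0.1,6,0],"yaw":0},
  {"delta_pos":[-0.1,6,0],"yaw":0},
])

```text
t: 34.22
tcp_pos: [0.5238, 0.1109, 0.2045]
tool_rot: [0.769, 0.637, 0.051, 0.019]
force: [0.3, -0.2, 0.1]
finger_gap: 0.999
```

>>> send_rows([
  {"delta_pos":[0,6,0],"yaw":0},
  {"delta_pos":[0,6,0],"yaw":0},
  {"delta_pos":[0,5,0],"yaw":0},
  {"delta_pos":[0,0,0],"yaw":0},
])

```text
t: 34.72
tcp_pos: [0.5223, 0.2909, 0.2055]
tool_rot: [0.766, 0.64, 0.053, 0.02]
force: [0.5, -0.3, -0.9]
finger_gap: 0.997
```

Run:
```python
from h import *
tilt(); pots('w14')
for n in('scene','side'):
    im=manip.snapshot(n); cv2.imwrite(f'pics/{n}14.png',im); H,S,V=cv2.split(cv2.cvtColor(im,cv2.COLOR_BGR2HSV))
    print(n,'pot A cap expected px',np.round(proj(n,[.531,-.331,.116]),1))
```

```text
z axis [ 0.106  0.037 -0.994] x [0.176 0.983 0.055] yaw 1.394 [0.5223 0.2909 0.2055]
34.725 [0.5223 0.2909 0.2055] [0.7665 0.6398 0.0526 0.0198]
(414, 250, 41, 50) [0.6403 0.1546 0.0405] 0.002
(188, 250, 41, 51) [0.4064 0.2111 0.0361] 0.0024
(478, 208, 43, 79) [0.7466 0.1746 0.0551] 0.0051
(285, 112, 22, 23) [0.5231 0.3643 0.0107] 0.0001
(328, 95, 61, 59) [0.5868 0.3499 0.0309] 0.0008
(192, 92, 66, 62) [0.4532 0.376  0.0308] 0.0009
(266, 14, 62, 74) [0.5375 0.4304 0.0308] 0.0011
scene pot A cap expected px [150.6 228.1]
side pot A cap expected px [391.  131.9]
```

Pot 3 is at (0.5375,0.431), the ball at (0.523,0.364), and the other two pots at (0.453,0.376) and (0.587,0.350), still standing. I'm going for pot 3.

>>> send_rows([
  {"delta_pos":[0.7,5.5,-1],"yaw":0},
  {"delta_pos":[0.7,5,-3],"yaw":0},
  {"delta_pos":[0.6,3,-4],"yaw":0},
  {"delta_pos":[0,0,-3.5],"yaw":0},
  {"delta_pos":[0,0,0],"yaw":0},
])

```text
t: 35.5
tcp_pos: [0.5481, 0.4149, 0.0889]
tool_rot: [0.773, 0.632, 0.052, 0.022]
force: [-0.7, -0.8, -0.1]
finger_gap: 1.0
```

Run:
```python
from h import *
tilt()
```

```text
z axis [ 0.108  0.032 -0.994] x [0.196 0.979 0.053] yaw 1.373 [0.5481 0.4149 0.0889]
```

>>> send_rows([
  {"delta_pos":[-0.4,1.8,0],"yaw":0},
  {"delta_pos":[0,0,-2],"yaw":0},
  {"delta_pos":[0,0,-2],"yaw":0},
  {"delta_pos":[0,0,0],"yaw":0},
])

```text
t: 36.0
tcp_pos: [0.5479, 0.4331, 0.0525]
tool_rot: [0.774, 0.63, 0.056, 0.023]
force: [-0.5, -0.1, 0.1]
finger_gap: 0.999
```

>>> send_rows([
  {"delta_pos":[-0.4,0.1,-1.8],"yaw":0},
  {"delta_pos":[-0.1,0,-1.8],"yaw":0},
  {"delta_pos":[-0.1,0,-1.0],"yaw":0},
  {"delta_pos":[0,0,0],"yaw":0},
])

```text
t: 36.5
tcp_pos: [0.5419, 0.4342, 0.0045]
tool_rot: [0.774, 0.63, 0.057, 0.023]
force: [-0.1, 0.7, 0.6]
finger_gap: 1.0
```

>>> send_rows([
  {"delta_pos":[0,0,0],"yaw":0},
  {"delta_pos":[0,0,0],"yaw":0},
  {"delta_pos":[0,0,0],"yaw":0},
  {"delta_pos":[0,0,0],"yaw":0},
], grip=1, force=25)

```text
t: 37.0
tcp_pos: [0.5433, 0.4349, 0.0064]
tool_rot: [0.774, 0.63, 0.059, 0.023]
force: [0.5, 0.4, -0.5]
finger_gap: 0.71
```

Run:
```python
from h import *
s=manip.sense(); tilt(); print(s['force'].round(2),s['finger_gap'])
```

```text
z axis [ 0.12   0.038 -0.992] x [0.199 0.978 0.061] yaw 1.37 [0.5433 0.4349 0.0064]
[ 0.52  0.38 -0.5 ] 0.7095175935743238
```

>>> send_rows([
  {"delta_pos":[0,0,2],"yaw":0},
  {"delta_pos":[0,0,5],"yaw":0},
  {"delta_pos":[0,0,6],"yaw":0},
  {"delta_pos":[0,-4,4.5],"yaw":0},
  {"delta_pos":[-0.2,-6,1.5],"yaw":0.066},
  {"delta_pos":[-0.2,-6,1],"yaw":0.066},
  {"delta_pos":[-0.2,-6,1],"yaw":0.066},
  {"delta_pos":[-0.2,-6,0],"yaw":0.066},
  {"delta_pos":[-0.2,-6,0],"yaw":0},
  {"delta_pos":[-0.1,-6,0],"yaw":0},
])

```text
t: 38.25
tcp_pos: [0.5339, 0.0283, 0.2387]
tool_rot: [0.676, 0.733, 0.072, 0.023]
force: [0.9, 0.3, -0.3]
finger_gap: 0.713
```

>>> send_rows([
  {"delta_pos":[0,-6,0],"yaw":0},
  {"delta_pos":[0,-6,0],"yaw":0},
  {"delta_pos":[0,-6,0],"yaw":0},
  {"delta_pos":[0,-6,0],"yaw":0},
  {"delta_pos":[0,-6,0],"yaw":0},
  {"delta_pos":[0,-6,0],"yaw":0},
  {"delta_pos":[0,-4,0],"yaw":0},
  {"delta_pos":[0,0,0],"yaw":0},
])

```text
t: 39.25
tcp_pos: [0.5324, -0.3913, 0.2524]
tool_rot: [0.677, 0.731, 0.073, 0.034]
force: [0.4, 1.0, -0.8]
finger_gap: 0.711
```

Run:
```python
from h import *
tilt(); pots('w15',.116); print(manip.sense()['finger_gap'])
im=cv2.imread('pics/w15.png')
T=np.load('pics/w15.npy'); c=manip.get_calibration('wrist'); W=np.linalg.inv(T)
for p in([.531,-.331,.116],[.527,-.266,.066]):
    q=W@np.append(p,1); print(p,c['fx']*q[0]/q[2]+c['cx'],c['fy']*q[1]/q[2]+c['cy'])
```

```text
z axis [ 0.149  0.06  -0.987] x [-0.08   0.996  0.049] yaw 1.651 [ 0.5324 -0.3913  0.2524]
39.25 [ 0.5324 -0.3913  0.2524] [0.6774 0.7312 0.0728 0.0342]
(254, 219, 142, 123) [ 0.5691 -0.5176  0.0911] 0.0041
(200, 13, 197, 191) [ 0.5281 -0.3105  0.1265] 0.0087
(433, 0, 76, 83) [ 0.7054 -0.2183  0.0444] 0.0001
(219, 0, 139, 177) [ 0.5127 -0.2935  0.0975] 0.0067
0.7132516944435519
[0.531, -0.331, 0.116] 303.14830900473675 133.80564071624315
[0.527, -0.266, 0.066] 298.9885649286484 76.26225749752639
```

Run:
```python
from h import *
im=cv2.imread('pics/w15.png'); g=cv2.cvtColor(im,cv2.COLOR_BGR2GRAY)
roi=cv2.resize(g[80:200,240:370],None,fx=3,fy=3,interpolation=cv2.INTER_CUBIC)
c=cv2.HoughCircles(cv2.GaussianBlur(roi,(5,5),0),cv2.HOUGH_GRADIENT,1,30,param1=60,param2=15,minRadius=65,maxRadius=110)
if c is not None:
    for x,y,r in c[0][:4]:
        u,v=240+x/3,80+y/3; print((u,v,r/3),'at .116',wray('w15',u,v,.116),wray('w15',u+r/3,v,.116)-wray('w15',u,v,.116))
S=cv2.imread('pics/scene14.png'); D=cv2.imread('pics/side14.png'); f=lambda x:cv2.resize(x,(400,300),interpolation=cv2.INTER_CUBIC)
cv2.imwrite('pics/v9.png',np.vstack([np.hstack([f(im[20:230,180:460]),f(im)]),np.hstack([f(S[180:300,90:250]),f(D[90:210,320:480])])]))
```

```text
(np.float32(304.5), np.float32(130.83333), np.float32(27.533333)) at .116 [ 0.5323 -0.3278] [0.0296 0.0021]
(np.float32(250.83333), np.float32(163.16666), np.float32(35.7)) at .116 [ 0.4773 -0.3652] [0.0375 0.0021]
(np.float32(278.16666), np.float32(112.5), np.float32(31.633333)) at .116 [ 0.504  -0.3114] [0.0327 0.0026]
(np.float32(356.5), np.float32(162.83334), np.float32(32.766666)) at .116 [ 0.5926 -0.3585] [0.0386 0.0021]
```

View pics/v9.png

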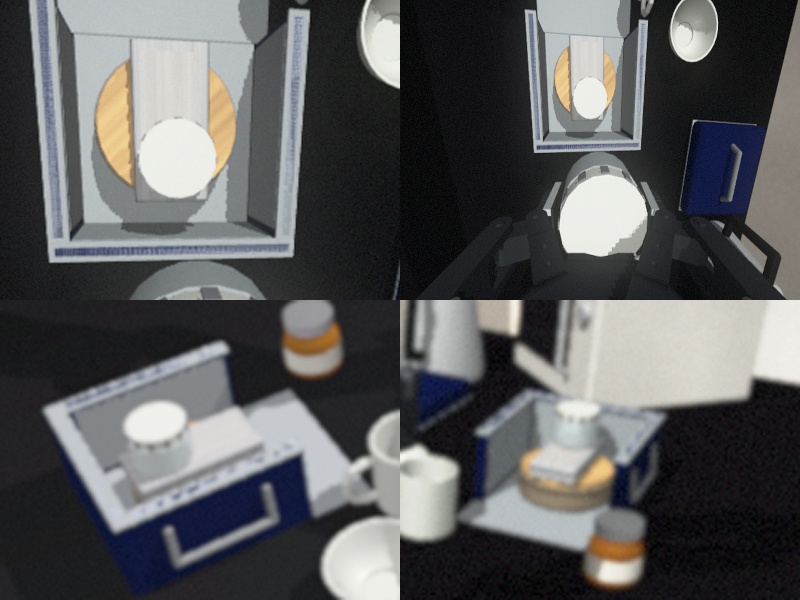

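The picture shows pot A standing upright on the tin at wrist (304,131), i.e. (0.532,-0.328). The crock is wholly inside the cube and the tin is central on the lid. Pot B goes to (0.527,-0.264).

>>> send_rows([
  {"delta_pos":[0,5,-1],"yaw":0},
  {"delta_pos":[0,5,-2],"yaw":0},
  {"delta_pos":[0,2.5,-4],"yaw":0},
  {"delta_pos":[0,0,-4],"yaw":0},
  {"delta_pos":[0,0,0],"yaw":0},
])

```text
t: 39.92
tcp_pos: [0.5316, -0.2531, 0.1461]
tool_rot: [0.674, 0.734, 0.074, 0.036]
force: [-0.4, 0.5, -0.2]
finger_gap: 0.716
```

Run:
```python
from h import *
tilt()
```

```text
z axis [ 0.152  0.061 -0.986] x [-0.088  0.995  0.048] yaw 1.659 [ 0.5316 -0.2531  0.1461]
```

>>> send_rows([
  {"delta_pos":[0,-0.3,-2.5],"yaw":0},
  {"delta_pos":[0,0,-2.5],"yaw":0},
  {"delta_pos":[0,0,-1.5],"yaw":0},
  {"delta_pos":[0,0,0],"yaw":0},
])

```text
t: 40.42
tcp_pos: [0.5364, -0.257, 0.0882]
tool_rot: [0.673, 0.735, 0.075, 0.042]
force: [-0.2, -0.5, -0.8]
finger_gap: 0.713
```

>>> send_rows([
  {"delta_pos":[-0.4,0.1,-1.5],"yaw":0},
  {"delta_pos":[-0.1,0,-1.2],"yaw":0},
  {"delta_pos":[0,0,-0.6],"yaw":0},
  {"delta_pos":[0,0,0],"yaw":0},
])

```text
t: 40.92
tcp_pos: [0.5324, -0.2571, 0.0554]
tool_rot: [0.673, 0.735, 0.075, 0.044]
force: [0.5, 0.2, 0.4]
finger_gap: 0.715
```

Run:
```python
from h import *
tilt(); print(manip.sense()['force'].round(2))
```

```text
z axis [ 0.166  0.051 -0.985] x [-0.091  0.995  0.036] yaw 1.662 [ 0.5324 -0.2571  0.0554]
[0.49 0.19 0.45]
```

>>> send_rows([
  {"delta_pos":[0,-0.25,-0.4],"yaw":0},
  {"delta_pos":[0,0,-0.4],"yaw":0},
  {"delta_pos":[0,0,0],"yaw":0},
])

```text
t: 41.3
tcp_pos: [0.5328, -0.2602, 0.0472]
tool_rot: [0.673, 0.735, 0.075, 0.045]
force: [-1.3, 0.5, -1.0]
finger_gap: 0.715
```

>>> send_rows([
  {"delta_pos":[0,0,-0.2],"yaw":0},
  {"delta_pos":[0,0,0],"yaw":0},
])

```text
t: 41.55
tcp_pos: [0.533, -0.2603, 0.0453]
tool_rot: [0.673, 0.735, 0.075, 0.045]
force: [0.4, 0.0, -0.4]
finger_gap: 0.711
```

Run:
```python
from h import *
s=manip.sense(); print(s['force'].round(2),s['ft_torque'].round(3))
for n in('scene','side'): cv2.imwrite(f'pics/{n}16.png',manip.snapshot(n))
```

```text
[ 0.39  0.01 -0.37] [-0.058  0.094  0.029]
```

>>> send_rows([
  {"delta_pos":[0,0,-0.15],"yaw":0},
  {"delta_pos":[0,0,0],"yaw":0},
])

```text
t: 41.9
tcp_pos: [0.5332, -0.2604, 0.044]
tool_rot: [0.673, 0.735, 0.075, 0.045]
force: [-0.5, 0.1, 0.7]
finger_gap: 0.711
```

>>> send_rows([
  {"delta_pos":[0,0,0],"yaw":0},
  {"delta_pos":[0,0,0],"yaw":0},
  {"delta_pos":[0,0,0],"yaw":0},
  {"delta_pos":[0,0,0],"yaw":0},
], grip=-1)

```text
t: 42.4
tcp_pos: [0.5334, -0.2606, 0.0443]
tool_rot: [0.673, 0.735, 0.075, 0.046]
force: [-0.2, -0.0, 0.5]
finger_gap: 0.998
```

>>> send_rows([
  {"delta_pos":[0,0,1.5],"yaw":0},
  {"delta_pos":[0,0,3],"yaw":0},
  {"delta_pos":[0,0,5],"yaw":0},
  {"delta_pos":[0,-2,6],"yaw":0},
  {"delta_pos":[0,-5,3],"yaw":0},
  {"delta_pos":[0,-6,1],"yaw":0},
  {"delta_pos":[0,-4,0],"yaw":0},
  {"delta_pos":[0,0,0],"yaw":0},
])

```text
t: 43.4
tcp_pos: [0.5316, -0.4339, 0.2546]
tool_rot: [0.672, 0.735, 0.074, 0.05]
force: [-0.3, 0.5, -0.6]
finger_gap: 0.999
```

Run:
```python
from h import *
tilt(); im=shoot('w17'); g=cv2.cvtColor(im,cv2.COLOR_BGR2GRAY)
T=np.load('pics/w17.npy'); c=manip.get_calibration('wrist'); W=np.linalg.inv(T)
def px(p):
    q=W@np.append(p,1); return np.array([c['fx']*q[0]/q[2]+c['cx'],c['fy']*q[1]/q[2]+c['cy']])
for p in([.532,-.328,.116],[.527,-.2645,.116]): print('exp',px(p).round(1))
a=px([.527,-.2645,.116]).astype(int); b=px([.532,-.328,.116]).astype(int)
y0=max(0,a[1]-45);x0=a[0]-60; roi=cv2.resize(g[y0:b[1]+45,x0:a[0]+60],None,fx=3,fy=3,interpolation=cv2.INTER_CUBIC)
h=cv2.HoughCircles(cv2.GaussianBlur(roi,(5,5),0),cv2.HOUGH_GRADIENT,1,40,param1=60,param2=14,minRadius=65,maxRadius=105)
for x,y,r in h[0][:5]:
    u,v=x0+x/3,y0+y/3; print((round(u,1),round(v,1),round(r/3,1)),wray('w17',u,v,.116),(wray('w17',u+r/3,v,.116)-wray('w17',u,v,.116))[0].round(4))
for n in('scene','side'): cv2.imwrite(f'pics/{n}17.png',manip.snapshot(n))
```

```text
z axis [ 0.172  0.042 -0.984] x [-0.092  0.995  0.026] yaw 1.663 [ 0.5316 -0.4339  0.2546]
43.4 [ 0.5316 -0.4339  0.2546] [0.6719 0.7353 0.0736 0.0495]
exp [305.5  85.4]
exp [305.1  14.9]
(np.float64(308.8), np.float32(83.8), np.float32(31.5)) [ 0.5353 -0.3262] 0.033
(np.float64(305.5), np.float32(16.8), np.float32(29.3)) [ 0.5275 -0.2661] 0.0287
(np.float64(295.8), np.float32(89.5), np.float32(34.1)) [ 0.5224 -0.333 ] 0.0354
(np.float64(279.2), np.float32(54.5), np.float32(34.1)) [ 0.504  -0.3025] 0.0337
(np.float64(283.2), np.float32(78.5), np.float32(33.0)) [ 0.5091 -0.324 ] 0.0333
```

Both caps are measured at the expected height: A at about (0.534,-0.327) and B at (0.5275,-0.266). The last numeric checks are whether the bystanders are unmoved (image difference) and whether the caps are upright.

Run:
```python
from h import *
for n in('scene','side'):
    im=cv2.imread(f'pics/{n}17.png'); o=cv2.imread(f'pics/{n}0.png'); g=cv2.cvtColor(im,cv2.COLOR_BGR2GRAY)
    for nm,p in(('A',[.532,-.328,.116]),('B',[.5275,-.266,.116])):
        u,v=proj(n,p); m=np.zeros_like(g); y,x=int(v),int(u); m[y-14:y+15,x-20:x+21]=(g[y-14:y+15,x-20:x+21]>212)
        cs=[q for q in cv2.findContours(m,0,2)[0] if cv2.contourArea(q)>60]
        for q in cs:
            e=cv2.fitEllipse(q); print(n,nm,'exp',round(u,1),round(v,1),'ellipse',np.round(e[0],1),np.round(e[1],1),round(e[2]),ray(n,*e[0],.116)[:2].round(3))
    d=(cv2.absdiff(im,o).max(2)>45).astype(np.uint8)
    d=cv2.morphologyEx(d,cv2.MORPH_OPEN,np.ones((3,3),np.uint8))
    print(n,'changed',[tuple(map(int,cv2.boundingRect(q))) for q in cv2.findContours(d,0,2)[0] if cv2.contourArea(q)>25])
```

```text
scene A exp 151.9 227.9 ellipse [151.8 228.4] [14.1 23.7] 77 [ 0.534 -0.329]
scene B exp 175.5 218.3 ellipse [156.5 226.7] [11.1 14.2] 105 [ 0.534 -0.317]
scene B exp 175.5 218.3 ellipse [176.6 218.3] [13.7 22.4] 79 [ 0.529 -0.264]
scene changed [(136, 243, 48, 20), (140, 220, 25, 18), (165, 210, 25, 17), (299, 208, 49, 43), (267, 179, 47, 33), (82, 173, 17, 18), (343, 155, 20, 26), (385, 146, 20, 24), (73, 144, 10, 12), (40, 108, 45, 31), (0, 102, 18, 39), (213, 83, 22, 12), (153, 43, 21, 33), (192, 0, 80, 86), (125, 0, 91, 59), (0, 0, 112, 115)]
side A exp 390.4 132.1 ellipse [389.1 133. ] [14. 29.] 35 [ 0.533 -0.318]
side B exp 384.7 137.9 ellipse [388. 136.] [12.5 25.9] 44 [ 0.525 -0.288]
side changed [(227, 254, 45, 37), (280, 224, 29, 31), (327, 203, 39, 37), (549, 183, 17, 13), (265, 179, 47, 36), (530, 175, 17, 7), (368, 150, 13, 9), (471, 145, 58, 45), (367, 141, 39, 34), (377, 130, 22, 13), (531, 118, 41, 11), (424, 57, 15, 19), (394, 35, 9, 33), (483, 24, 33, 90), (506, 0, 73, 135), (422, 0, 66, 155), (418, 0, 28, 23)]
```

```bash
python3 -c "
from station import manip
print(manip.sense()['t']); print(manip.sign_off())"
```

```text
43.55
the job is handed in; nothing more can be done
None
```

The lunch cube is packed as asked, in order, and was handed in at 43.6 s of the 72 s allowed.

- **Crock:** it was slid along the counter, without lifting, between the mug and the honey jar into the cube. A wrist view put its lid centre at (0.5276,-0.3015), wholly inside, about 18 mm in from the open edge.
- **Tin:** it was laid on the lid with its centre about 3 mm off the lid's.
- **Pots:** two white-capped pots stand side by side on the tin at about (0.533,-0.328) and (0.528,-0.265). The other two stood on the carousel in the last close look, and their places did not change in the final pictures.

**What went wrong on the way:**
- **Fingertip height:** the real fingertips sit about 33–47 mm behind the reported TCP. Because of this, the first push passed over the lid and two tin grasps closed empty. In the second, the fingers pressed on the tin's top with about 4 N. The tin was still in place afterwards.
- **Tool tilt:** the tool leaned up to 10° by the end.

**Last checks:**
- **Scene view:** both caps show equal upright outlines at the expected places. Changes from the start picture are where I moved things, at the arm and in a strip along the cube's near side that I took for shadow. None are at the mug, honey jar, teaspoon, scoop, pepper mill or bowl.
- **Disagreements:** the side view's cap fits merged the two overlapping caps and were 10–22 mm off, and one wrist circle fit was about 3 mm off, so I relied on the scene fit. I had no pictures left to view the second pot by eye.

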